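# Check cover-slip cartons by their underside dots and load the sterilising hood

## Task

Each cover-slip carton has a coloured dot hidden on its underside: blue is in date, red is expired. Draw the hood's loading tray fully out, turn every carton over to read its dot, lay the blue ones flat and dot up on the tray and the red ones flat and dot up inside the steel pan, then push the tray fully home under the hood; leave the timer, tape roll and marker alone.

Things in the scene. Friction and masses are not known exactly. Their poses are not given: they have to be found in the camera images.
- carton_1: white carton, green printed top, 52 (x) x 72 (y) x 35 mm (z), about 90 g; origin at the centre of its underside, z towards the printed top (which is up at the start). A flat 36 mm dot, red or blue, on the middle of its underside is all that tells which it is: read it with a camera once turned. May be absent (None)
- carton_2: white carton, green printed top, 52 (x) x 72 (y) x 35 mm (z), about 90 g; origin at the centre of its underside, z towards the printed top (which is up at the start). A flat 36 mm dot, red or blue, on the middle of its underside is all that tells which it is: read it with a camera once turned. May be absent (None)
- carton_3: white carton, green printed top, 52 (x) x 72 (y) x 35 mm (z), about 90 g; origin at the centre of its underside, z towards the printed top (which is up at the start). A flat 36 mm dot, red or blue, on the middle of its underside is all that tells which it is: read it with a camera once turned. May be absent (None)
- carton_4: white carton, green printed top, 52 (x) x 72 (y) x 35 mm (z), about 90 g; origin at the centre of its underside, z towards the printed top (which is up at the start). A flat 36 mm dot, red or blue, on the middle of its underside is all that tells which it is: read it with a camera once turned. May be absent (None)
- tray (a joint): position of the hood's loading tray on its runners, in m: 0 = fully home under the hood, 0.14 = drawn fully out to its stop towards the robot; it slides with about 2 N of friction and stays where it is left; at the start it is 0 to 0.03
- tray_floor (a point): centre of the steel loading tray's floor, 12 mm above the bench (moves with the tray). x points into the hood (the tray comes out along -x), y left, z up. Inside 112 mm (x) by 262 mm (y), rim 6 mm above the floor; three cartons go in a row along y, 86 mm apart, their 72 mm sides along y
- tray_handle (a point): grip point of the tray's black upright handle plate, 150 mm in front (-x) of the tray's middle and 38 mm above the bench; the plate is 12 mm thick (along x), 70 mm wide (along y), its top 50 mm above the bench: pinch it from above across its thickness; same axes as the tray
- hood: low white sterilising hood, fixed; origin at bench level, middle of its front face, x pointing into it, y left. Housing from x = 0 to 150 mm, 304 mm wide, 76 mm high; its front opening is 280 mm wide with its upper edge 58 mm above the bench: a carton passes flat but not on end. The runner plate reaches 165 mm out in front
- pan: shallow mottled-grey steel pan, fixed on the bench, 160 (x) x 220 (y) x 22 mm, walls and bottom 2 mm; origin at the centre of its underside, x away from the robot, y left. Behind it stands a tall fixed glass desiccator about 300 mm across, its centre near x = 0.80, y = 0.36 m: keep the wrist clear of it
- timer: bystander: white bench timer, 26x60x62 mm, origin at the centre of its underside
- tape: bystander: roll of label tape lying flat, 68 mm across, 18 mm high, origin at the centre of its underside
- marker: bystander: red-capped marker pen lying on the bench, 131 mm long, 14 mm thick, origin at its underside
Things that resemble listed ones, but are neither listed nor needed, are in the scene too. What is shaped like the carton_4 but pink or turquoise is not meant.

How it is judged (in metres and radians):
On the way, in this order (a step that is already met when the one before it is completed fails the run):
1. the tray is drawn fully out (value of joint tray above 0.13 m), for 0.2 s.
2. all cartons lie dot up, the blue ones on the drawn-out tray and the red ones in the pan (value of joint tray above 0.1 m and angle between each of carton_2, carton_3, carton_1, carton_4's own z axis and vertical above 2.97 rad and x of carton_2 in the frame of tray_floor between -0.032 and 0.032 m and y of carton_2 in the frame of tray_floor between -0.112 and 0.112 m and z of carton_2 in the frame of tray_floor between 0.025 and 0.047 m and x of carton_3 in the frame of tray_floor between -0.032 and 0.032 m and y of carton_3 in the frame of tray_floor between -0.112 and 0.112 m and z of carton_3 in the frame of tray_floor between 0.025 and 0.047 m and x of carton_1 in the frame of pan between -0.056 and 0.056 m and y of carton_1 in the frame of pan between -0.086 and 0.086 m and z of carton_1 in the frame of pan between 0.025 and 0.047 m and x of carton_4 in the frame of pan between -0.056 and 0.056 m and y of carton_4 in the frame of pan between -0.086 and 0.086 m and z of carton_4 in the frame of pan between 0.025 and 0.047 m), for 0.2 s.
3. the tray is fully home under the hood (value of joint tray below 0.008 m), for 0.2 s.
At the end, for the whole second after the job is handed in: every carton present lies flat (within 10 degrees) with its dot up, blue-dot cartons wholly inside the tray's rim, red-dot cartons wholly inside the pan, all at rest; the tray is within 8 mm of fully home (angle between each of carton_2, carton_3, carton_1, carton_4's own z axis and vertical above 2.97 rad and x of carton_2 in the frame of tray_floor between -0.032 and 0.032 m and y of carton_2 in the frame of tray_floor between -0.112 and 0.112 m and z of carton_2 in the frame of tray_floor between 0.025 and 0.047 m and x of carton_3 in the frame of tray_floor between -0.032 and 0.032 m and y of carton_3 in the frame of tray_floor between -0.112 and 0.112 m and z of carton_3 in the frame of tray_floor between 0.025 and 0.047 m and x of carton_1 in the frame of pan between -0.056 and 0.056 m and y of carton_1 in the frame of pan between -0.086 and 0.086 m and z of carton_1 in the frame of pan between 0.025 and 0.047 m and x of carton_4 in the frame of pan between -0.056 and 0.056 m and y of carton_4 in the frame of pan between -0.086 and 0.086 m and z of carton_4 in the frame of pan between 0.025 and 0.047 m and linear speed of each of carton_1, carton_2, carton_3, carton_4 below 0.02 m/s and value of joint tray below 0.008 m); the robot touches nothing.
It fails at once if the timer is pushed more than 4 cm from its place (distance of timer from where it was at the start of the episode above 0.04 m).
It fails at once if the tape is pushed more than 4 cm from its place (distance of tape from where it was at the start of the episode above 0.04 m).
It fails at once if the marker is pushed more than 4 cm from its place (distance of marker from where it was at the start of the episode above 0.04 m).
Of carton_1, carton_2, carton_3, carton_4 only 3 to 4 are there at a start; the rules pass over those that are not, and their reading is None.
At some moment in a run one of carton_1, carton_2, carton_3, carton_4 may be knocked a few centimetres aside while the robot is not near it.
Once in a run the grip may slacken for a moment while it holds something.
It also fails if it takes over 210 s, if anything falls off the work surface, if the arm or the gripper's body presses on something with over 40 N, if the wrist force passes 120 N, or if a joint passes its speed limit or range.

## Robot

A 7-joint arm with a two-finger parallel gripper is mounted at the origin on a cart in front of the work surface, level with it; the furniture and walls round the work are solid. World frame = base frame: x ahead of the robot, y to its left, z up, the work surface at z = 0. Lengths are in mm, angles in rad, forces in N, time in s.
With the tool pointing down it reaches from about 425 to 975 mm from the base axis. Payload 16.7 kg.
Tool frame: the origin (TCP) lies between the finger pads; the fingertips stand 14 mm ahead of it and the grasp point (between the pads) lies 5 mm behind it; x points along the fingers, z is the direction in which the jaws open and shut, and the axes are right-handed (so a half turn about x gives the same grasp; the last joint's range is limited). The gripper opens to 85 mm and grips with 20 to 120 N. Pads are 22 mm wide; open, the fingers measure 114 mm over their backs; the gripper's body (76 mm by 85 mm) begins 54 mm behind the grasp point. The pads swing forward as they close: fully open they stand 13 mm farther back than shut.
Start: joints at [-1.365, 0.426, 0.074, 1.606, -0.034, 1.111, -0.067], TCP at [235.133, 632.684, 245.302] pointing down, gripper open.
Joint ranges: [-2.85, 2.85], [-0.5, 2.14], [-1.23, 1.37], [0.21, 2.46], [-1.02, 4.16], [0.16, 2.05], [-2.73, 2.73]. Speed limits (rad/s): [1.89, 1.89, 2.39, 2.39, 3.01, 3.01, 3.01].

## Interface

Orientations are given as a 3x3 rotation matrix whose columns are the frame's x, y, z axes.
In Python, from plant import ctrl, optics, hand_in, models gives the robot as it stands. The module is installed in compiled form; this text tells all that it offers.
- The arm moves only by the tool play_rows, never from a script. Its argument "series" is a list that holds one entry, the list of rows, each a list of 7 numbers: the opening, from -1 (shut) to 1 (fully open), so that 0 is half open, then the shift along the world's x, y, z in mm, then the turn, a rotation vector about the world's x, y, z in rad. In form: [[[fingers, x, y, z, rx, ry, rz], ...]]. A call has 1 to 12 rows; each row is the pose to reach, as a shift and turn from the pose commanded when the call began; what a row does not reach only later rows make up. A row lasts 1/12 s, in which the tool goes at most 41.7 mm and 7.16 degrees, less where a joint would pass 70% of its speed; a pose out of reach is approached as far as the arm can. A call with a gripper value outside its range is refused whole. The fingers move at their own pace and stop on an object; the grip force is fixed at half the most. Time passes only in rows, so rows that repeat a pose let the fingers close. It gives the time, the measured TCP pose, the force and the opening at its end, in the units of the state.
- ctrl.observe(): the state, without advancing time (a new reading comes with each control period).
- optics.capture(name): name is "scene" or "top"; returns a dict with "img" (384x512x3 uint8, red, green, blue), "mtx" (3x3 intrinsics, pixels), "dist" ([k1, k2, p1, p2, k3] as OpenCV has them; the pictures are not rectified), "position" and "orientation" of the camera in the world. Camera axes: x right, y up, looking along -z (the intrinsics and any distortion apply to the point x, -y, -z); pixel columns grow to the right and rows downward; lengths in mm; the calibration is good to about 2 mm. A picture is of the moment at which its call begins. There is no depth.
- hand_in(): hands the job in, once; it reports no verdict.
Trained networks look in a picture, given as the dict that the camera call returned (one of the last four; its "shot" number tells which), for a name from the list of things; names that differ only in an ending like _2 or _b are one class to them, and where a whole thing is asked for, a point or a joint stands for the part that bears it (a point fixed in the world has none). Each returns a list of dicts, best first, with "confidence" (0 to 1); they miss things now and then, are a little off and sometimes report something else, mostly with a low value. They report only what shows in the picture. A call takes as long as a camera call. They do not tell look-alikes from the thing itself.
- models.regions_of(picture, target): "mask" (384x512 bool, what is visible of it) and "rect" ([left, top, width, height] in pixels, round what is visible of it).
- models.spot_point(picture, target): "pixel" ([column, row] in pixels: a listed point, or the origin of a listed thing).
The state is a dict: "clock": time; "qpos": joint angles; "joint_velocities": joint speeds; "tau": joint torques, N m; "eef_pos": TCP position; "tool_rot": TCP orientation; "ft_force": force on the tool from outside, world axes, zero at the start; "wrist_torque": the same for the moment, N m; "width": finger opening in mm.
Only numpy, scipy, OpenCV 4.12 (cv2) and the standard library are available. Lean on these libraries where they do the work, as an engineer would, in place of code of your own. Each camera call takes 0.05 s, during which the arm holds its last target.

## Working session

There is one attempt and no reset: what is moved stays moved. The work goes in short steps, Python scripts to look and compute and a tool call to move; the robot and the scene stay as the last step left them, time stands still between calls to the robot, and variables do not carry over. Pictures are saved under pics/ and viewed, and the job is handed in when it is done.

Besides the shell and the picture viewer there is one more tool, called after "Emit:" as name(argument=value, ...) on one line, values as JSON. play_rows: Moves the arm, as the interface text tells. Its arguments: {"type":"object","properties":{"series":{"type":"array"}},"required":["series"]}

```bash
mkdir -p pics; cat > h.py <<'E'
import numpy as np, cv2
from plant import ctrl, optics, hand_in, models
def save(p,name,crop=None,scale=1):
    im=p["img"][:,:,::-1]
    if crop: x,y,w,h=crop; im=im[y:y+h,x:x+w]
    if scale!=1: im=cv2.resize(im,None,fx=scale,fy=scale,interpolation=cv2.INTER_CUBIC)
    cv2.imwrite("pics/"+name+".png",im)
def ray(p,px):
    u=cv2.undistortPoints(np.array([[px]],float),np.array(p["mtx"]),np.array(p["dist"]))[0,0]
    d=np.array(p["orientation"])@np.array([u[0],-u[1],-1.0]); return np.array(p["position"],float),d
def onz(p,px,z):
    o,d=ray(p,px); return o+d*(z-o[2])/d[2]
def proj(p,P):
    P=np.atleast_2d(np.array(P,float)); c=(P-np.array(p["position"]))@np.array(p["orientation"])
    c=c*[1,-1,-1]
    return cv2.projectPoints(c,np.zeros(3),np.zeros(3),np.array(p["mtx"]),np.array(p["dist"]))[0][:,0]
E
python3 - <<'E'
from h import *
for n in("scene","top"):
    p=optics.capture(n); save(p,n+"0",scale=1.5); print(n,np.round(p["position"]),np.round(p["orientation"],2).tolist(),np.round(p["mtx"][0],0),p["dist"])
    for t in("carton_1","tray_floor","tray_handle","hood","pan","timer","tape","marker"):
        for r in models.spot_point(p,t): print(t,np.round(r["pixel"]),round(r["confidence"],2), np.round(onz(p,r["pixel"],{'tray_floor':12,'tray_handle':38}.get(t,0))))
print(ctrl.observe())
E
```

```text
scene [  52. -720.  571.] [[0.86, 0.25, -0.44], [-0.51, 0.45, -0.73], [0.02, 0.86, 0.51]] [404.   0. 264.] [-0.05804902  0.          0.          0.          0.        ]
carton_1 [268. 236.] 0.82 [446. -88.   0.]
carton_1 [228. 288.] 0.75 [ 293. -191.    0.]
carton_1 [293. 203.] 0.69 [576.   2.   0.]
carton_1 [223. 186.] 0.65 [454. 170.   0.]
carton_1 [175. 198.] 0.65 [315. 173.   0.]
carton_1 [248. 206.] 0.61 [467.  49.   0.]
carton_1 [149. 172.] 0.59 [298. 346.   0.]
tray_floor [404. 251.] 0.88 [ 672. -291.   12.]
tray_floor [329. 179.] 0.44 [725.  42.  12.]
tray_handle [356. 265.] 0.88 [ 524. -294.   38.]
hood [386. 266.] 0.79 [ 611. -298.    0.]
pan [201. 154.] 0.68 [477. 385.   0.]
pan [408. 252.] 0.23 [ 688. -291.    0.]
timer [330. 179.] 0.67 [742.  56.   0.]
marker [307. 180.] 0.44 [682.  86.   0.]
top [ 422.   25. 1011.] [[0.01, 1.0, -0.09], [-1.0, 0.01, -0.0], [-0.0, 0.09, 1.0]] [364.   0. 253.] [-0.05080275  0.          0.          0.          0.        ]
carton_1 [296. 227.] 0.91 [438. -91.   0.]
carton_1 [265. 175.] 0.88 [584.  -3.   0.]
carton_1 [204. 218.] 0.78 [462. 16
[... 696 characters left out ...]
int_velocities': array([ 3.26199587e-04, -8.20568459e-05,  1.53481478e-03, -2.96603839e-04,
       -5.37194437e-04, -2.07630969e-04,  8.57248628e-04]), 'tau': array([-1.71081378e-03, -9.49528313e+01,  3.75676006e+00, -4.63905859e+01,
        1.91596721e-02,  2.27948171e-03,  9.09341952e-05]), 'eef_pos': array([235.11594067, 632.68828503, 245.31371088]), 'tool_rot': array([[-3.14443408e-05, -9.37351755e-01,  3.48384395e-01],
       [-2.33601165e-05,  3.48384396e-01,  9.37351755e-01],
       [-9.99999999e-01,  2.13361079e-05, -3.28513639e-05]]), 'ft_force': array([-0.27783814, -0.25136889, -0.44397478]), 'wrist_torque': array([-0.01442764,  0.02358219,  0.02362195]), 'width': 85.4274823742968}
```

View pics/scene0.png

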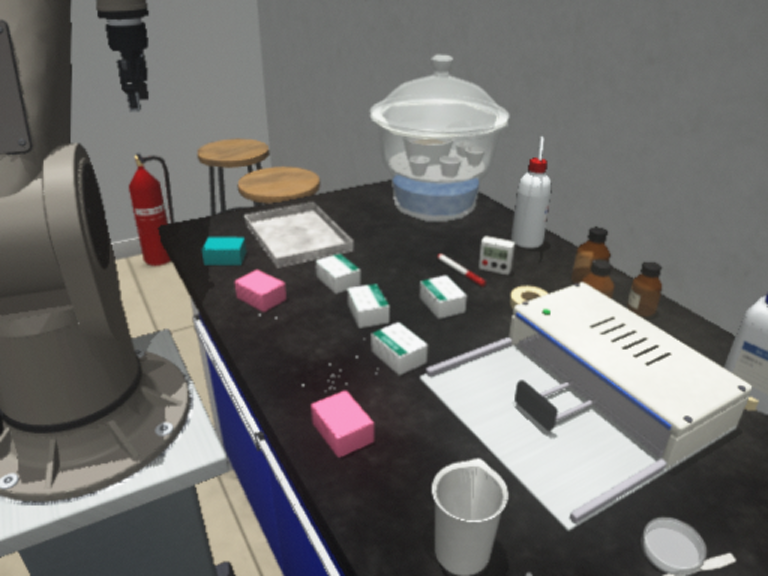

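View pics/top0.png

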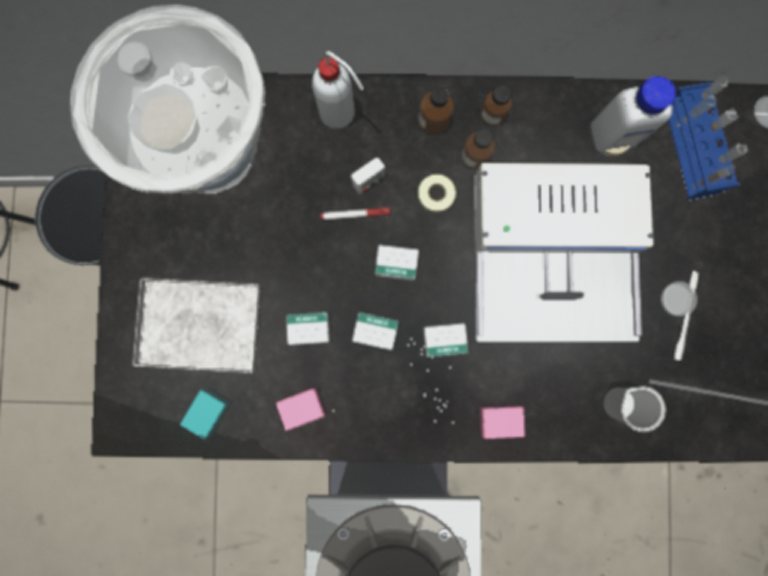

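Top view (original pixels): the candidates for "carton" are four white/green boxes at (265,175), (204,218), (250,221) and (297,226), two pink ones at (203,271) and (336,281), and a turquoise one at (142,276). By the description, I choose the four white/green ones. The tray handle is near (374,197).

```bash
python3 - <<'E'
from h import *
p=optics.capture("top"); save(p,"crop1",(170,100,270,150),2.9)
s=optics.capture("scene"); save(s,"crop2",(200,150,300,200),2.6)
for r in models.regions_of(p,"carton_1"):
    m=r["mask"].astype(np.uint8); c,(w,h),a=cv2.minAreaRect(cv2.findNonZero(m))
    b=cv2.boxPoints((c,(w,h),a)); W=np.array([onz(p,q,35)[:2] for q in b])
    print(round(r["confidence"],2),np.round(c),np.round(W.mean(0)),np.round(W).tolist(),p["img"][int(c[1]),int(c[0])])
for t in("hood","tray","pan","tray_handle"):
    for r in models.regions_of(p,t): print(t,r["rect"],round(r["confidence"],2))
E
```

```text
0.97 [334. 280.] [ 297. -189.] [[324.0, -151.0], [325.0, -226.0], [270.0, -226.0], [269.0, -151.0]] [222 164 194]
0.95 [264. 175.] [578.  -1.] [[554.0, 41.0], [614.0, 31.0], [602.0, -42.0], [543.0, -33.0]] [223 225 225]
0.88 [205. 219.] [457. 157.] [[480.0, 196.0], [485.0, 122.0], [434.0, 118.0], [428.0, 192.0]] [224 226 225]
0.78 [297. 227.] [439. -91.] [[460.0, -52.0], [469.0, -123.0], [417.0, -129.0], [409.0, -58.0]] [223 225 224]
0.62 [250. 220.] [455.  36.] [[436.0, 79.0], [491.0, 66.0], [473.0, -7.0], [418.0, 6.0]] [222 224 224]
0.61 [201. 272.] [317. 166.] [[328.0, 212.0], [356.0, 140.0], [305.0, 120.0], [277.0, 191.0]] [222 166 196]
hood [314.8, 107.2, 124.2, 123.3] 0.93
pan [88.1, 185.4, 84.6, 66.1] 0.91
tray_handle [360.6, 169.2, 28.5, 33.0] 0.59
```

View pics/crop1.png

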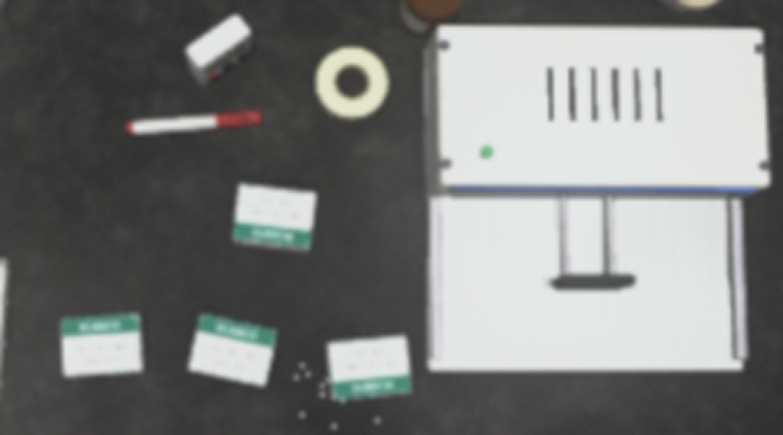

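View pics/crop2.png

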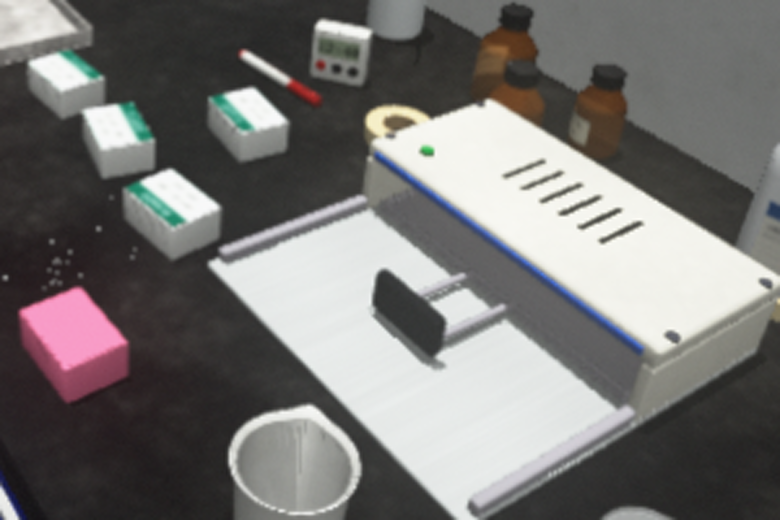

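The crop shows the handle plate at about (593,282), the runner plate's front edge at row 370, and the hood edge at row 189. It also confirms four white/green cartons.

```bash
python3 - <<'E'
from h import *
p=optics.capture("top")
f=lambda x,y,z:np.round(onz(p,[170+x/2.9-.17,100+y/2.9-.17],z),1)
print("hood top edge",f(440,187,76),f(768,187,76)); print("handle",f(551,281,50),f(635,279,50))
print("plate front",f(430,370,3),f(743,370,3)); print("rods", f(565,275,38),f(563,198,38),f(608,275,38),f(606,198,38))
s=optics.capture("scene")
g=lambda x,y,z:np.round(onz(s,[200+x/2.6-.2,150+y/2.6-.2],z),1)
print("handle scene",g(375,270,50),g(445,313,50)); print("front",g(210,263,3),g(468,520,3));print("hood edge",g(374,152,76),g(640,350,76))
E
```

```text
hood top edge [ 601.1 -149.4   76. ] [ 605.1 -449.5   76. ]
handle [ 519.8 -256.    50. ] [ 522.4 -334.2   50. ]
plate front [ 437.9 -152.3    3. ] [ 440.3 -455.7    3. ]
rods [ 526.7 -272.8   38. ] [ 599.3 -272.2   38. ] [ 527.2 -313.3   38. ] [ 599.9 -313.    38. ]
handle scene [ 515.5 -266.2   50. ] [ 528.7 -329.7   50. ]
front [ 441.3 -149.4    3. ] [ 447.6 -449.1    3. ]
hood edge [ 594.  -166.6   76. ] [ 594.8 -443.5   76. ]
```

Emit:
play_rows(series=[[[0,200,-300,-60,0,0,-1.21],[0,200,-300,-60,0,0,-1.21],[0,200,-300,-60,0,0,-1.21],[0,200,-300,-60,0,0,-1.21],[0,200,-300,-60,0,0,-1.21],[0,200,-300,-60,0,0,-1.21],[0,200,-300,-60,0,0,-1.21],[0,200,-300,-60,0,0,-1.21],[0,200,-300,-60,0,0,-1.21],[0,200,-300,-60,0,0,-1.21],[0,200,-300,-60,0,0,-1.21],[0,200,-300,-60,0,0,-1.21]]])

```text
clock: 2.35
eef_pos: [435.0, 333.1, 185.4]
tool_rot: [[-0.0, -0.008, 1.0], [0.0, 1.0, 0.008], [-1.0, 0.0, -0.0]]
ft_force: [-0.1, -0.1, 0.2]
width: 43.0
```

```bash
python3 -c "
from h import *
o=ctrl.observe();print(o['qpos'],o['eef_pos'],o['tool_rot'].round(3).tolist(),o['width'])"
```

```text
[-1.11340763  0.30002566  0.41219095  1.97151266 -0.15218011  0.89933072
 -0.61480403] [435.00049969 333.1110103  185.42286857] [[-0.0, -0.008, 1.0], [0.0, 1.0, 0.008], [-1.0, 0.0, -0.0]] 42.97469858597836
```

Emit:
play_rows(series=[[[0,86,-500,-30,0,0,0],[0,86,-500,-30,0,0,0],[0,86,-500,-30,0,0,0],[0,86,-500,-30,0,0,0],[0,86,-500,-30,0,0,0],[0,86,-500,-30,0,0,0],[0,86,-500,-30,0,0,0],[0,86,-500,-30,0,0,0],[0,86,-500,-30,0,0,0],[0,86,-500,-30,0,0,0],[0,86,-500,-30,0,0,0],[0,86,-500,-30,0,0,0]]])

```text
clock: 3.35
eef_pos: [520.5, -159.7, 155.9]
tool_rot: [[0.001, -0.011, 1.0], [0.001, 1.0, 0.011], [-1.0, 0.001, 0.001]]
ft_force: [0.9, 1.1, -0.7]
width: 42.6
```

```bash
python3 -c "
from h import *
o=ctrl.observe();print(o['qpos'],o['eef_pos'],o['tool_rot'].round(3).tolist(),o['width'])"
```

```text
[-0.30423115  0.36312944  0.5958304   2.01155297 -0.27121762  0.84336797
  0.45478789] [ 520.52365929 -159.73311817  155.85478288] [[0.001, -0.011, 1.0], [0.001, 1.0, 0.011], [-1.0, 0.001, 0.001]] 42.60409267872221
```

Emit:
play_rows(series=[[[0,0,-130,0,0,0,0],[0,0,-130,0,0,0,0],[0,0,-130,0,0,0,0],[0,0,-130,0,0,0,0],[0,0,-130,-60,0,0,0],[0,0,-130,-60,0,0,0],[0,0,-130,-60,0,0,0]]])

```text
clock: 3.93
eef_pos: [518.7, -287.1, 92.2]
tool_rot: [[-0.005, -0.01, 1.0], [0.002, 1.0, 0.01], [-1.0, 0.002, -0.005]]
ft_force: [-0.3, 0.7, 0.1]
width: 42.5
```

```bash
python3 - <<'E'
from h import *
p=optics.capture("scene"); save(p,"s2",(300,150,200,150),4)
o=ctrl.observe();print(o['qpos'],o['eef_pos'])
E
```

```text
[-0.02003245  0.53122549  0.5470177   1.93650301 -0.3834145   0.78116111
  0.75221742] [ 519.47012219 -287.79486374   94.36021018]
```

View pics/s2.png

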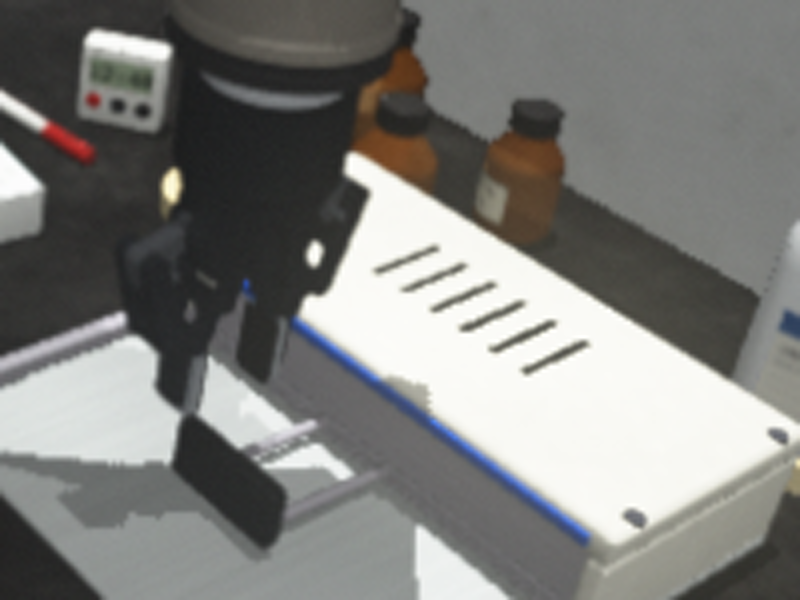

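Emit:
play_rows(series=[[[0,0,-4,-62,0,0,0],[0,0,-4,-62,0,0,0],[0,0,-4,-62,0,0,0],[0,0,-4,-62,0,0,0],[-1,0,-4,-62,0,0,0],[-1,0,-4,-62,0,0,0],[-1,0,-4,-62,0,0,0],[-1,0,-4,-62,0,0,0],[-1,0,-4,-62,0,0,0]]])

```text
clock: 4.73
eef_pos: [521.1, -293.4, 35.8]
tool_rot: [[0.003, -0.006, 1.0], [-0.0, 1.0, 0.006], [-1.0, -0.001, 0.003]]
ft_force: [-1.2, 1.6, 13.5]
width: 10.7
```

```bash
python3 - <<'E'
from h import *
p=optics.capture("scene"); save(p,"s3",(300,150,200,150),4)
o=ctrl.observe();print(o['qpos'],o['eef_pos'],o['width'])
E
```

```text
[ 0.03597366  0.61742361  0.48727462  1.95333927 -0.44976146  0.67548174
  0.80900543] [ 521.07182499 -293.3886004    35.82240106] 11.204989302435584
```

View pics/s3.png

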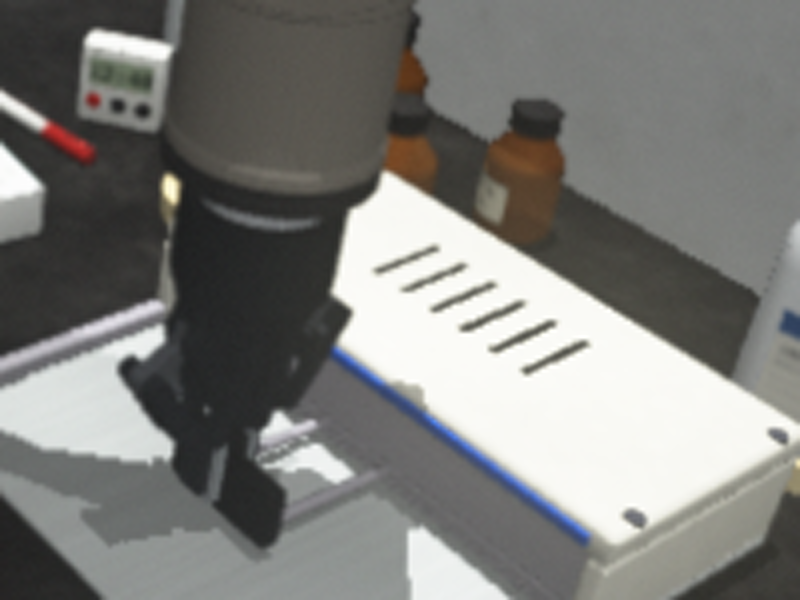

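Emit:
play_rows(series=[[[-1,-10,0,2,0,0,0],[-1,-20,0,2,0,0,0],[-1,-30,0,2,0,0,0],[-1,-40,0,2,0,0,0],[-1,-52,0,2,0,0,0],[-1,-64,0,2,0,0,0],[-1,-76,0,2,0,0,0],[-1,-86,0,2,0,0,0],[-1,-95,0,2,0,0,0],[-1,-102,0,2,0,0,0],[-1,-108,0,2,0,0,0],[-1,-110,0,2,0,0,0]]])

```text
clock: 5.78
eef_pos: [408.6, -294.2, 36.0]
tool_rot: [[-0.0, -0.004, 1.0], [-0.002, 1.0, 0.004], [-1.0, -0.002, -0.0]]
ft_force: [1.5, -10.1, -27.8]
width: 10.8
```

Emit:
play_rows(series=[[[-1,-5,0,0,0,0,0],[-1,-8,0,0,0,0,0],[-1,-12,0,0,0,0,0],[-1,-12,0,0,0,0,0]]])

```text
clock: 6.12
eef_pos: [396.8, -294.3, 36.1]
tool_rot: [[-0.0, -0.004, 1.0], [-0.002, 1.0, 0.004], [-1.0, -0.002, -0.0]]
ft_force: [-2.1, -11.5, -26.5]
width: 10.8
```

Emit:
play_rows(series=[[[-1,-3,1,-1,0,0,0],[-1,-6,1,-1,0,0,0],[-1,-8,1,-1,0,0,0],[-1,-8,1,-1,0,0,0]]])

```text
clock: 6.45
eef_pos: [390.1, -294.3, 35.9]
tool_rot: [[0.002, -0.004, 1.0], [-0.003, 1.0, 0.004], [-1.0, -0.003, 0.002]]
ft_force: [-1.2, -13.8, -8.9]
width: 11.0
```

Emit:
play_rows(series=[[[-1,-3,0,0,0,0,0],[-1,-6,0,0,0,0,0],[-1,-6,0,0,0,0,0]]])

```text
clock: 6.7
eef_pos: [384.2, -294.3, 35.9]
tool_rot: [[0.003, -0.004, 1.0], [-0.003, 1.0, 0.004], [-1.0, -0.003, 0.003]]
ft_force: [-0.7, -14.0, -9.7]
width: 11.2
```

Emit:
play_rows(series=[[[-1,-3,0,0,0,0,0],[-1,-6,0,0,0,0,0],[-1,-6,0,0,0,0,0]]])

```text
clock: 6.95
eef_pos: [384.0, -294.4, 36.2]
tool_rot: [[0.01, -0.007, 1.0], [-0.007, 1.0, 0.007], [-1.0, -0.007, 0.01]]
ft_force: [36.2, -12.9, -45.9]
width: 10.5
```

```bash
python3 - <<'E'
from h import *
p=optics.capture("top"); save(p,"t4",(290,90,150,170),3.5)
o=ctrl.observe();print(o['qpos'],o['eef_pos'],o['width'],o['ft_force'])
E
```

```text
[ 0.11975734  0.47503377  0.48720314  2.21482153 -0.43610359  0.53028608
  0.94727887] [ 383.9532799  -294.42499104   36.20419823] 10.969406705564676 [ 35.71817241 -14.22983157 -46.14685503]
```

View pics/t4.png

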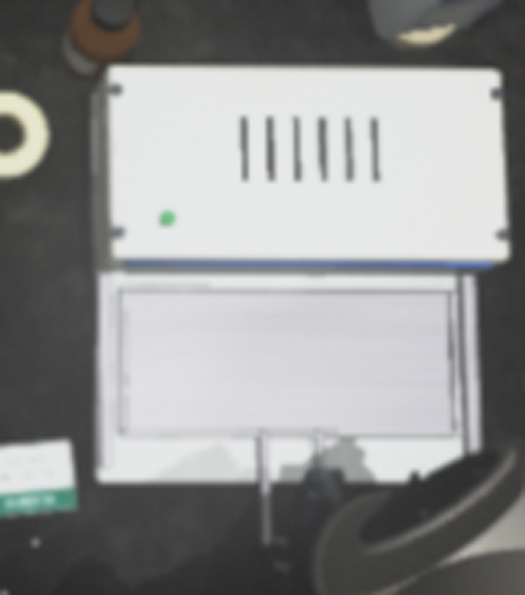

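The stop shows in the x force, and the picture shows the tray drawn out, with corners at about (120,290)–(455,437) in the crop.

Emit:
play_rows(series=[[[-1,6,0,0,0,0,0],[0,6,0,0,0,0,0],[0,6,0,0,0,0,0],[0,6,0,0,0,0,0],[0,6,0,40,0,0,0],[0,6,0,80,0,0,0],[0,6,0,120,0,0,0],[0,6,0,160,0,0,0],[0,6,0,160,0,0,0]]])

```text
clock: 7.75
eef_pos: [385.6, -294.0, 201.2]
tool_rot: [[0.008, -0.004, 1.0], [-0.002, 1.0, 0.004], [-1.0, -0.002, 0.008]]
ft_force: [1.2, -1.9, 0.1]
width: 43.0
```

```bash
python3 - <<'E'
from h import *
p=optics.capture("top")
save(p,"t5",scale=1.5)
f=lambda x,y,z:onz(p,[290+x/3.5-.15,90+y/3.5-.15],z)
C=[f(120,290,16),f(455,292,16),f(120,435,16),f(452,437,16)];print(np.round(C,1).tolist(),np.mean(C,0).round(1))
for r in models.spot_point(p,"tray_floor")+models.spot_point(p,"tray_handle"): print(r["pixel"],r["confidence"],onz(p,r["pixel"],12).round(),onz(p,r["pixel"],38).round())
for r in models.regions_of(p,"pan"):
    m=r["mask"].astype(np.uint8); c,wh,a=cv2.minAreaRect(cv2.findNonZero(m)); W=np.array([onz(p,q,22)[:2] for q in cv2.boxPoints((c,wh,a))]); print(r["confidence"],W.mean(0).round(1),W.round().tolist())
for r in models.regions_of(p,"carton_1"):
    m=r["mask"].astype(np.uint8); c,(w,h),a=cv2.minAreaRect(cv2.findNonZero(m))
    b=cv2.boxPoints((c,(w,h),a)); W=np.array([onz(p,q,35)[:2] for q in b])
    print(round(r["confidence"],2),np.round(c),np.round(W.mean(0)),p["img"][int(c[1]),int(c[0])])
print(ctrl.observe()["eef_pos"])
E
```

```text
[[589.1, -167.5, 16.0], [590.8, -436.5, 16.0], [474.2, -166.7, 16.0], [475.0, -430.6, 16.0]] [ 532.3 -300.3   16. ]
[372.6, 193.0] 0.83 [ 534. -303.   12.] [ 531. -295.   38.]
[377.4, 248.4] 0.71 [ 382. -314.   12.] [ 383. -305.   38.]
0.68 [463.  363.7] [[389.0, 479.0], [551.0, 474.0], [537.0, 247.0], [376.0, 255.0]]
0.45 [457.5 157.6] [[484.0, 198.0], [485.0, 119.0], [431.0, 118.0], [430.0, 197.0]]
0.97 [206. 220.] [454. 156.] [227 229 229]
0.95 [137. 275.] [305. 337.] [ 93 194 192]
0.86 [264. 175.] [577.  -1.] [230 231 232]
0.84 [200. 272.] [316. 169.] [226 171 201]
0.82 [334. 280.] [ 297. -189.] [226 167 197]
0.81 [298. 227.] [438. -92.] [230 231 231]
0.76 [250. 221.] [453.  36.] [225 227 227]
[ 383.11255327 -291.72117037  193.95960857]
```

View pics/t5.png

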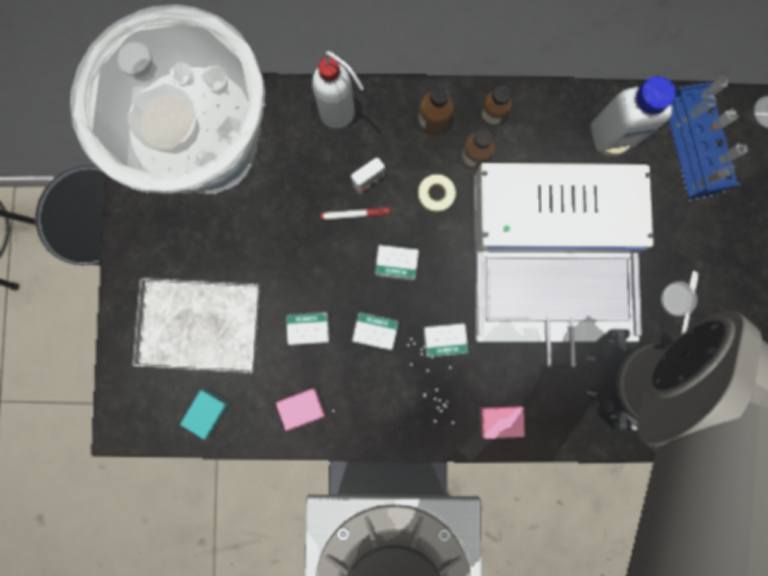

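Emit:
play_rows(series=[[[1,160,290,60,0,0,0],[1,160,290,60,0,0,0],[1,160,290,60,0,0,0],[1,160,290,60,0,0,0],[1,160,290,60,0,0,0],[1,160,290,60,0,0,0],[1,160,290,60,0,0,0],[1,160,290,60,0,0,0],[1,160,290,60,0,0,0],[1,160,290,60,0,0,0]]])

```text
clock: 8.83
eef_pos: [544.2, 0.4, 253.3]
tool_rot: [[-0.002, -0.009, 1.0], [-0.001, 1.0, 0.009], [-1.0, -0.001, -0.002]]
ft_force: [-0.4, -0.6, -1.3]
width: 85.3
```

Emit:
play_rows(series=[[[1,0,0,0,0.12,0,0],[1,0,0,0,0.24,0,0],[1,0,0,0,0.36,0,0],[1,0,0,0,0.48,0,0],[1,0,0,0,0.6,0,0],[1,0,0,0,0.72,0,0],[1,0,0,0,0.785,0,0],[1,0,0,0,0.785,0,0],[1,0,0,0,0.785,0,0],[1,0,0,0,0.785,0,0]]])

```text
clock: 9.67
eef_pos: [543.5, -2.3, 254.4]
tool_rot: [[-0.0, -0.004, 1.0], [0.705, 0.709, 0.003], [-0.709, 0.705, 0.003]]
ft_force: [-0.5, 1.6, 0.5]
width: 85.5
```

```bash
python3 -c "
from h import *
o=ctrl.observe();print(o['qpos'],o['eef_pos'],o['tool_rot'].round(3).tolist(),o['width'])"
```

```text
[-0.04095553  0.40643209  0.42582491  1.89755573 -0.89987254  1.37564431
  0.80785081] [543.54224558  -2.34070863 254.36823708] [[-0.0, -0.004, 1.0], [0.705, 0.709, 0.003], [-0.709, 0.705, 0.003]] 85.47171229734667
```

Emit:
play_rows(series=[[[1,0,0,0,-0.12,0,0],[1,0,0,0,-0.24,0,0],[1,0,0,0,-0.36,0,0],[1,0,0,0,-0.48,0,0],[1,0,0,0,-0.6,0,0],[1,0,0,0,-0.72,0,0],[1,0,0,0,-0.84,0,0],[1,0,0,0,-0.96,0,0],[1,0,0,0,-1.08,0,0],[1,0,0,0,-1.2,0,0],[1,0,0,0,-1.32,0,0],[1,0,0,0,-1.44,0,0]]])

```text
clock: 10.67
eef_pos: [545.0, 0.1, 256.6]
tool_rot: [[0.008, -0.005, 1.0], [-0.612, 0.791, 0.009], [-0.791, -0.612, 0.003]]
ft_force: [-0.7, -0.9, -1.1]
width: 85.3
```

Emit:
play_rows(series=[[[1,0,0,0,-0.13,0,0],[1,0,0,0,-0.13,0,0],[1,0,0,0,-0.13,0,0]]])

```text
clock: 10.92
eef_pos: [544.0, 0.6, 254.2]
tool_rot: [[0.004, -0.009, 1.0], [-0.707, 0.708, 0.009], [-0.708, -0.707, -0.004]]
ft_force: [-0.2, -0.1, 0.1]
width: 85.5
```

```bash
python3 -c "
from h import *
o=ctrl.observe();print(o['qpos'],o['eef_pos'],o['tool_rot'].round(3).tolist(),o['width'])"
```

```text
[-0.96861156  0.43325797  0.58879393  1.90897451  0.51160054  1.23932105
 -0.63723463] [544.03576433   0.59973899 254.1953958 ] [[0.004, -0.009, 1.0], [-0.707, 0.708, 0.009], [-0.708, -0.707, -0.004]] 85.46020661357403
```

```bash
cat >> h.py <<'E'
from scipy.spatial.transform import Rotation as Rn
R0=np.array([[0,0,1],[0,1,0],[-1,0,0]],float)
def pose(G,yaw,tilt):
    R=Rn.from_euler('z',yaw).as_matrix()@Rn.from_euler('x',tilt).as_matrix()@R0
    return np.array(G,float)+5*R[:,0],R
def plan(G,yaw,tilt,back=0,ref=None):
    if ref is None:
        o=ctrl.observe(); ref=(o['eef_pos'],o['tool_rot'])
    P,R=pose(G,yaw,tilt); P=P-back*R[:,0]
    v=Rn.from_matrix(R@np.array(ref[1]).T).as_rotvec()
    print("shift",np.round(P-ref[0],1),"turn",np.round(v,3),"TCP",P.round(1)); return P,R
def st():
    o=ctrl.observe();print(round(o['clock'],2),o['qpos'].round(2),o['eef_pos'].round(1),'w',round(o['width'],1),'f',o['ft_force'].round(1))
def cartons(z=35,img="top"):
    p=optics.capture(img)
    for r in models.regions_of(p,"carton_1"):
        m=r["mask"].astype(np.uint8); c,wh,a=cv2.minAreaRect(cv2.findNonZero(m))
        W=np.array([onz(p,q,z)[:2] for q in cv2.boxPoints((c,wh,a))])
        e=W[1]-W[0],W[2]-W[1]; L=max(e,key=np.linalg.norm); L=L*np.sign(L[1]) if L[1] else L
        print(round(r["confidence"],2),np.round(c),np.round(W.mean(0)),"yaw",round(float(np.arctan2(-L[0],L[1])),2),[int(np.linalg.norm(q)) for q in e],m.sum(),p["img"][int(c[1]),int(c[0])])
    for r in models.spot_point(p,"carton_1"): print("  sp",np.round(r["pixel"]),onz(p,r["pixel"],0).round()[:2],round(r["confidence"],2))
    return p
E
python3 - <<'E'
from h import *
P=plan((580,-2,25),-0.096,.785,80); plan((580,-2,25),-0.096,.785,0,P); st()
E
```

```text
shift [  30.9  -55.4 -176.1] turn [ 1.569 -0.071 -0.085] TCP [574.9 -54.8  78.1]
shift [  5.4  56.3 -56.6] turn [0. 0. 0.] TCP [580.3   1.5  21.5]
10.92 [-0.97  0.43  0.59  1.91  0.51  1.24 -0.64] [544.    0.6 254.2] w 85.5 f [-0.2 -0.1  0.1]
```

Emit:
play_rows(series=[[[1,31,-55,-60,1.569,-0.071,-0.085],[1,31,-55,-60,1.569,-0.071,-0.085],[1,31,-55,-60,1.569,-0.071,-0.085],[1,31,-55,-60,1.569,-0.071,-0.085],[1,31,-55,-60,1.569,-0.071,-0.085],[1,31,-55,-60,1.569,-0.071,-0.085],[1,31,-55,-60,1.569,-0.071,-0.085],[1,31,-55,-60,1.569,-0.071,-0.085],[1,31,-55,-60,1.569,-0.071,-0.085],[1,31,-55,-120,1.569,-0.071,-0.085],[1,31,-55,-176,1.569,-0.071,-0.085],[1,31,-55,-176,1.569,-0.071,-0.085]]])

```text
clock: 11.92
eef_pos: [576.7, -59.7, 80.2]
tool_rot: [[0.069, 0.068, 0.995], [0.644, 0.759, -0.097], [-0.762, 0.647, 0.009]]
ft_force: [0.8, 0.3, -1.5]
width: 85.0
```

Emit:
play_rows(series=[[[1,0,0,0,0.13,0,0],[1,0,0,0,0.13,0,0],[1,0,0,0,0.13,0,0]]])

```text
clock: 12.17
eef_pos: [575.0, -60.6, 78.6]
tool_rot: [[0.062, 0.074, 0.995], [0.734, 0.673, -0.096], [-0.677, 0.736, -0.012]]
ft_force: [0.2, 1.4, 0.2]
width: 85.8
```

```bash
python3 - <<'E'
from h import *
plan((580,-2,25),-0.096,.785,0); st()
p=optics.capture("scene"); save(p,"s6",(200,100,220,165),3.6)
E
```

```text
shift [  5.3  62.1 -57.2] turn [-0.043 -0.008  0.   ] TCP [580.3   1.5  21.5]
12.17 [ 0.32  0.7   0.1   1.87 -0.95  1.16  0.97] [575.  -60.6  78.6] w 85.8 f [0.2 1.4 0.2]
```

View pics/s6.png

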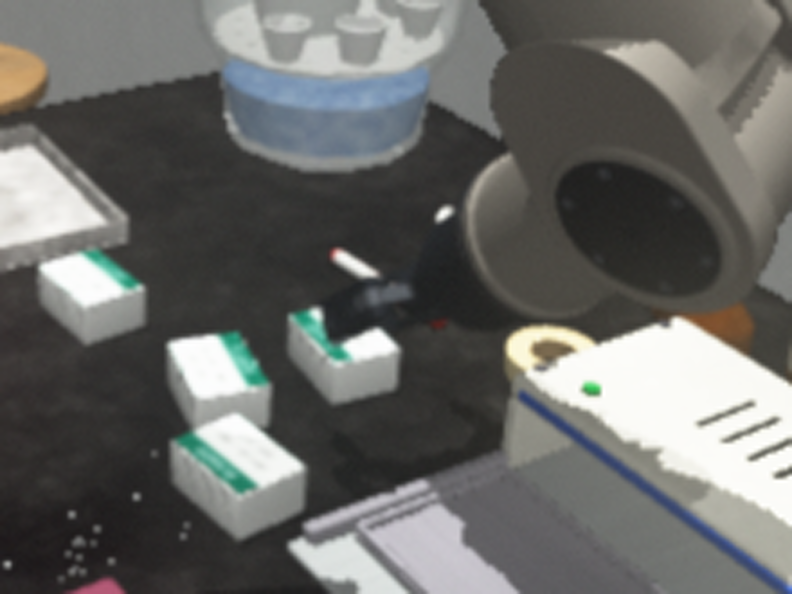

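Emit:
play_rows(series=[[[1,2,20,-19,-0.043,-0.008,0],[1,4,40,-38,-0.043,-0.008,0],[1,5,62,-57,-0.043,-0.008,0],[1,5,62,-57,-0.043,-0.008,0],[1,5,62,-57,-0.043,-0.008,0],[-1,5,62,-57,-0.043,-0.008,0],[-1,5,62,-57,-0.043,-0.008,0],[-1,5,62,-57,-0.043,-0.008,0],[-1,5,62,-57,-0.043,-0.008,0],[-1,5,62,-57,-0.043,-0.008,0],[-1,5,62,-57,-0.043,-0.008,0]]])

```text
clock: 13.13
eef_pos: [580.6, 4.0, 23.2]
tool_rot: [[0.065, 0.064, 0.996], [0.706, 0.702, -0.091], [-0.705, 0.709, 0.001]]
ft_force: [-1.9, -2.7, 12.7]
width: 51.0
```

```bash
python3 - <<'E'
from h import *
st()
p=optics.capture("scene"); save(p,"s7",(200,100,220,165),3.6)
E
```

```text
13.13 [ 0.3   0.74 -0.03  1.92 -0.99  0.95  0.98] [580.6   4.   23.2] w 51.0 f [-1.9 -2.7 12.7]
```

View pics/s7.png

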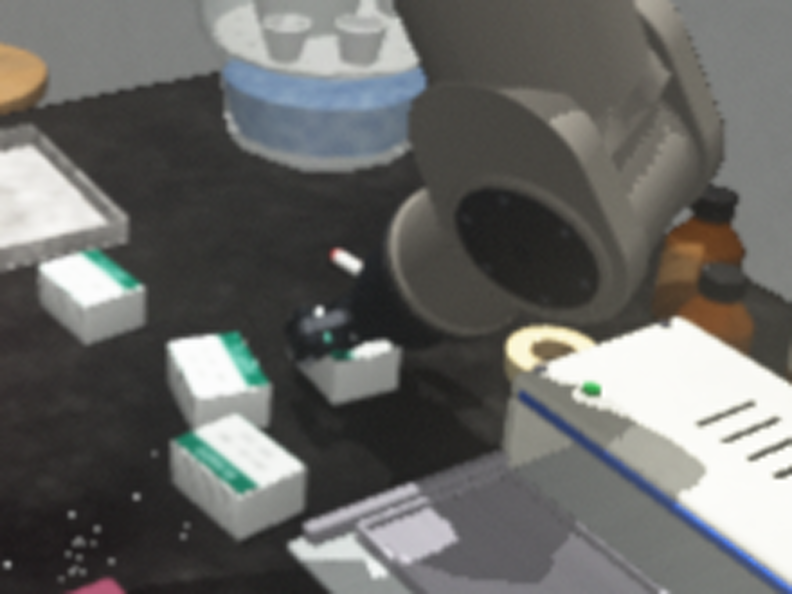

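```bash
python3 - <<'E'
from h import *
P=plan((560,10,110),0,-.785); plan((560,10,36),0,-.785,0,P)
E
```

```text
shift [-20.5   2.4  83.3] turn [-1.572  0.072  0.071] TCP [560.    6.5 106.5]
shift [  0.   0. -74.] turn [0. 0. 0.] TCP [560.    6.5  32.5]
```

Emit:
play_rows(series=[[[-1,0,0,25,0,0,0],[-1,-10,0,50,-0.1,0,0],[-1,-20,2,83,-1.572,0.072,0.071],[-1,-20,2,83,-1.572,0.072,0.071],[-1,-20,2,83,-1.572,0.072,0.071],[-1,-20,2,83,-1.572,0.072,0.071],[-1,-20,2,83,-1.572,0.072,0.071],[-1,-20,2,83,-1.572,0.072,0.071],[-1,-20,2,83,-1.572,0.072,0.071],[-1,-20,2,83,-1.572,0.072,0.071],[-1,-20,2,83,-1.572,0.072,0.071],[-1,-20,2,83,-1.572,0.072,0.071]]])

```text
clock: 14.18
eef_pos: [561.1, 7.0, 107.0]
tool_rot: [[0.004, 0.023, 1.0], [-0.456, 0.89, -0.019], [-0.89, -0.456, 0.014]]
ft_force: [0.7, -0.6, -2.4]
width: 50.9
```

Emit:
play_rows(series=[[[-1,0,0,0,-0.3,0,0],[-1,0,0,0,-0.3,0,0],[-1,0,0,0,-0.3,0,0]]])

```text
clock: 14.43
eef_pos: [560.3, 10.3, 104.3]
tool_rot: [[0.004, 0.018, 1.0], [-0.7, 0.714, -0.009], [-0.714, -0.7, 0.015]]
ft_force: [-0.6, 0.2, -1.8]
width: 51.1
```

```bash
python3 - <<'E'
from h import *
st();print(ctrl.observe()['tool_rot'].round(3).tolist()); plan((560,10,36),0,-.785)
p=optics.capture("scene"); save(p,"s8",(200,80,220,165),3.6)
E
```

```text
14.43 [-1.02  0.75  0.7   1.94  0.32  0.93 -0.64] [560.3  10.3 104.3] w 51.1 f [-0.6  0.2 -1.8]
[[0.004, 0.018, 1.0], [-0.7, 0.714, -0.009], [-0.714, -0.7, 0.015]]
shift [ -0.3  -3.8 -71.8] turn [-0.009  0.015  0.009] TCP [560.    6.5  32.5]
```

View pics/s8.png

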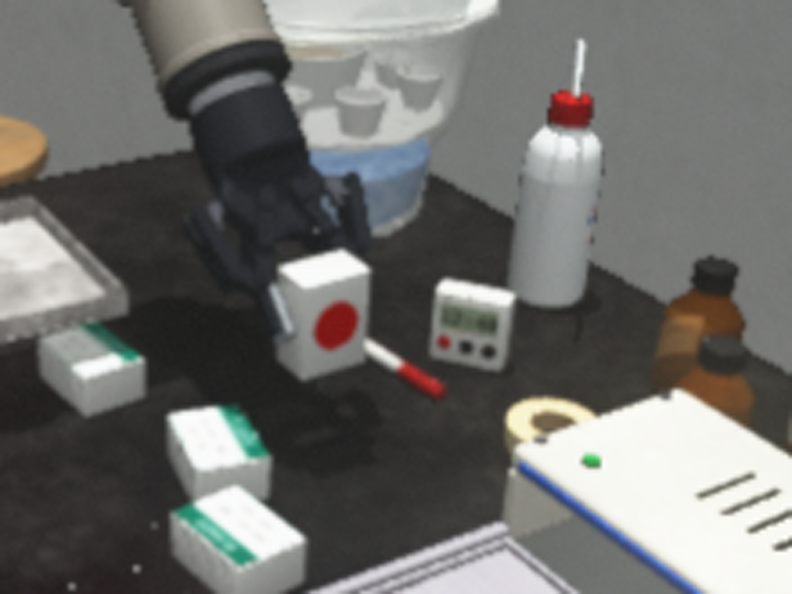

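The picture shows the first carton held on end with a red dot at (336,326).

Emit:
play_rows(series=[[[-1,0,-4,-35,-0.01,0.015,0],[-1,0,-4,-65,-0.01,0.015,0],[-1,0,-4,-69,-0.01,0.015,0],[-1,0,-4,-71,-0.01,0.015,0],[-1,0,-4,-71,-0.01,0.015,0]]])

```text
clock: 14.9
eef_pos: [560.2, 2.1, 35.1]
tool_rot: [[-0.011, 0.012, 1.0], [-0.702, 0.712, -0.017], [-0.712, -0.702, 0.001]]
ft_force: [0.6, -0.7, -1.2]
width: 51.0
```

Emit:
play_rows(series=[[[-1,0,0,-1.5,0,0,0],[-1,0,0,-2,0,0,0],[-1,0,0,-2,0,0,0]]])

```text
clock: 15.15
eef_pos: [560.2, 3.0, 32.8]
tool_rot: [[-0.01, 0.012, 1.0], [-0.701, 0.713, -0.016], [-0.713, -0.702, 0.001]]
ft_force: [0.3, -0.6, -0.9]
width: 51.2
```

Emit:
play_rows(series=[[[-1,0,0,-1.5,0,0,0],[-1,0,0,-3,0,0,0],[-1,0,0,-3,0,0,0]]])

```text
clock: 15.4
eef_pos: [560.7, 3.1, 31.4]
tool_rot: [[-0.01, 0.012, 1.0], [-0.703, 0.711, -0.015], [-0.711, -0.703, 0.001]]
ft_force: [-7.8, 15.0, 40.6]
width: 51.1
```

```bash
python3 - <<'E'
from h import *
st()
p=optics.capture("scene"); save(p,"s9",(200,80,220,165),3.6)
E
```

```text
15.4 [-0.97  0.87  0.65  1.94  0.28  0.84 -0.67] [560.7   3.1  31.4] w 51.1 f [-7.8 15.  40.6]
```

View pics/s9.png

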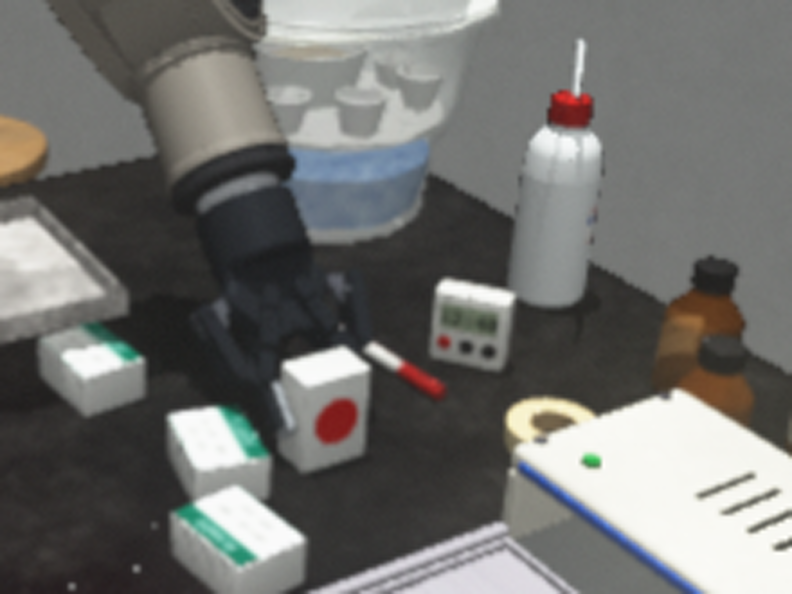

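Emit:
play_rows(series=[[[-1,0,0,1.5,0,0,0],[0.7,0,0,1.5,0,0,0],[1,0,0,1.5,0,0,0],[1,0,0,1.5,0,0,0],[1,0,0,1.5,0,0,0],[1,0,20,22,0,0,0],[1,0,45,50,0,0,0],[1,0,65,90,0,0,0],[1,0,65,130,0,0,0],[1,0,65,150,0,0,0],[1,0,65,150,0,0,0]]])

```text
clock: 16.37
eef_pos: [561.3, 68.2, 182.8]
tool_rot: [[-0.008, 0.014, 1.0], [-0.7, 0.714, -0.015], [-0.714, -0.7, 0.004]]
ft_force: [0.2, -0.6, -0.8]
width: 85.5
```

```bash
python3 - <<'E'
from h import *
st()
p=optics.capture("scene"); save(p,"s10",(200,80,220,165),3.6)
P=plan((560,-10,40),0,.785,90); plan((560,-10,40),0,.785,0,P)
cartons(72)
E
```

```text
16.37 [-1.1   0.65  0.72  1.85  0.31  1.15 -0.61] [561.3  68.2 182.8] w 85.5 f [ 0.2 -0.6 -0.8]
shift [  -0.5 -138.2  -80.5] turn [ 1.561 -0.01   0.014] TCP [560.  -70.1 100.1]
shift [  0.   63.6 -63.7] turn [0. 0. 0.] TCP [560.   -6.5  36.5]
0.95 [297. 227.] [438. -86.] yaw 0.1 [71, 50] 532 [225 226 226]
0.95 [136. 275.] [309. 327.] yaw 1.05 [77, 59] 663 [ 81 166 165]
0.94 [334. 280.] [ 302. -181.] yaw 0.01 [53, 77] 597 [224 165 195]
0.72 [205. 219.] [455. 152.] yaw 0.07 [71, 50] 539 [224 225 225]
0.69 [200. 272.] [320. 162.] yaw 0.37 [76, 52] 600 [163 105 123]
0.58 [261. 213.] [472.   8.] yaw -0.16 [50, 66] 479 [221 223 221]
0.57 [266. 181.] [556.  -3.] yaw -1.57 [33, 57] 289 [228 230 230]
  sp [260. 213.] [478.   8.] 0.94
  sp [296. 228.] [436. -91.] 0.87
  sp [144. 277.] [296. 329.] 0.86
  sp [334. 280.] [ 294. -197.] 0.84
  sp [204. 270.] [317. 160.] 0.83
  sp [273. 179.] [572. -28.] 0.74
  sp [205. 217.] [463. 163.] 0.73
```

View pics/s10.png

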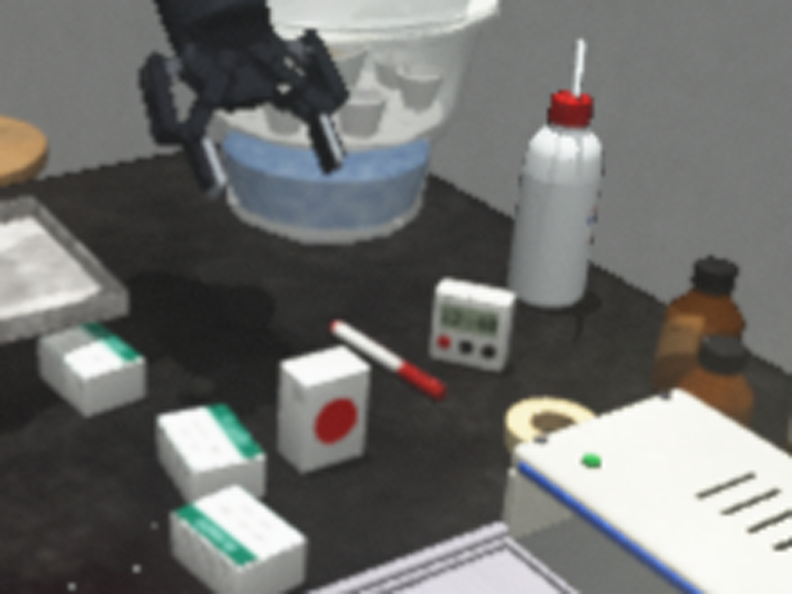

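Standing carton is in place near crop pixel (325,410). The carton at (210,450) was knocked toward it, now near (475,8) mm, so I will use a narrower opening.

Emit:
play_rows(series=[[[0.65,-1,-138,0,1.561,-0.01,0.014],[0.65,-1,-138,0,1.561,-0.01,0.014],[0.65,-1,-138,0,1.561,-0.01,0.014],[0.65,-1,-138,0,1.561,-0.01,0.014],[0.65,-1,-138,0,1.561,-0.01,0.014],[0.65,-1,-138,0,1.561,-0.01,0.014],[0.65,-1,-138,0,1.561,-0.01,0.014],[0.65,-1,-138,0,1.561,-0.01,0.014],[0.65,-1,-138,0,1.561,-0.01,0.014],[0.65,-1,-138,-40,1.561,-0.01,0.014],[0.65,-1,-138,-80,1.561,-0.01,0.014],[0.65,-1,-138,-80,1.561,-0.01,0.014]]])

```text
clock: 17.57
eef_pos: [556.1, -69.6, 92.5]
tool_rot: [[-0.005, 0.004, 1.0], [0.628, 0.778, -0.0], [-0.778, 0.628, -0.007]]
ft_force: [-1.8, 1.2, 0.1]
width: 70.8
```

Emit:
play_rows(series=[[[0.65,0,0,0,0.2,0,0],[0.65,0,0,0,0.2,0,0],[0.65,0,0,0,0.2,0,0]]])

```text
clock: 17.82
eef_pos: [556.8, -72.9, 94.9]
tool_rot: [[-0.003, 0.008, 1.0], [0.768, 0.64, -0.003], [-0.64, 0.768, -0.008]]
ft_force: [-1.3, -0.1, -0.2]
width: 70.4
```

```bash
python3 - <<'E'
from h import *
st()
p=optics.capture("scene"); save(p,"s11",(200,80,220,165),3.6)
P=plan((560.5,-10,40),0,.785)
E
```

```text
17.82 [ 0.28  0.71  0.19  1.84 -0.93  1.3   1.05] [556.8 -72.9  94.9] w 70.4 f [-1.3 -0.1 -0.2]
shift [  3.   65.4 -59.4] turn [-0.086 -0.006  0.002] TCP [560.5  -6.5  36.5]
```

View pics/s11.png

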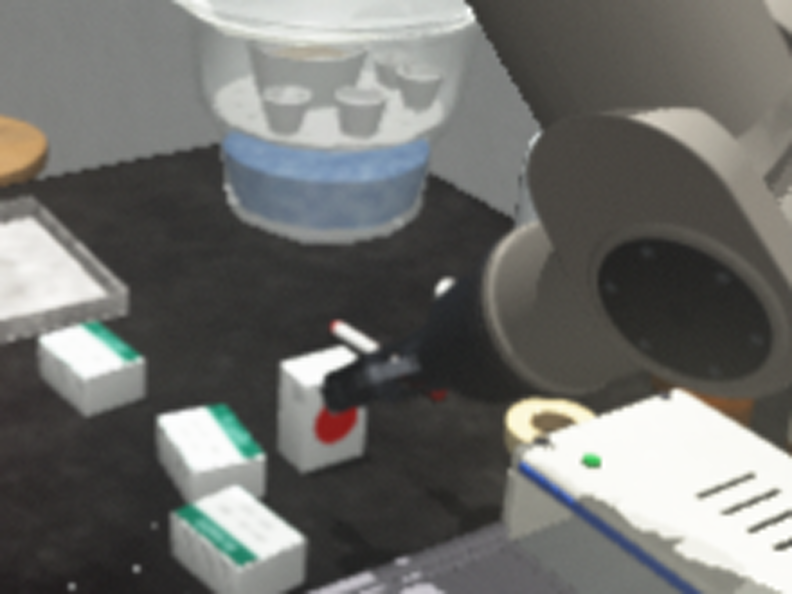

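Emit:
play_rows(series=[[[0.65,3,10,-10,-0.086,-0.006,0.002],[0.65,3,20,-18,-0.086,-0.006,0.002],[0.65,3,28,-26,-0.086,-0.006,0.002],[0.65,3,28,-26,-0.086,-0.006,0.002]]])

```text
clock: 18.2
eef_pos: [560.9, -38.5, 72.1]
tool_rot: [[-0.004, -0.008, 1.0], [0.708, 0.706, 0.009], [-0.706, 0.708, 0.003]]
ft_force: [-0.6, 0.2, 0.1]
width: 70.3
```

```bash
python3 - <<'E'
from h import *
st()
P=plan((560.5,-10,40),0,.785)
E
```

```text
18.2 [ 0.21  0.69  0.18  1.89 -0.94  1.17  1.03] [560.9 -38.5  72.1] w 70.3 f [-0.6  0.2  0.1]
shift [ -0.4  32.  -35.6] turn [-0.002  0.003 -0.009] TCP [560.5  -6.5  36.5]
```

Emit:
play_rows(series=[[[0.65,0,16,-18,0,0,-0.009],[0.65,0,26,-28,0,0,-0.009],[0.65,0,32,-35,0,0,-0.009],[0.65,0,32,-35,0,0,-0.009],[0.65,0,32,-35,0,0,-0.009],[-1,0,32,-35,0,0,-0.009],[-1,0,32,-35,0,0,-0.009],[-1,0,32,-35,0,0,-0.009],[-1,0,32,-35,0,0,-0.009],[-1,0,32,-35,0,0,-0.009]]])

```text
clock: 19.03
eef_pos: [562.3, -11.3, 38.5]
tool_rot: [[0.008, -0.0, 1.0], [0.706, 0.708, -0.005], [-0.708, 0.706, 0.006]]
ft_force: [-1.5, -2.9, 5.8]
width: 51.1
```

```bash
python3 - <<'E'
from h import *
st()
p=optics.capture("scene"); save(p,"s12",(200,80,220,165),3.6)
print(ctrl.observe()['tool_rot'].round(3).tolist())
P=plan((560.5,30,130),0,-.785)
E
```

```text
19.03 [ 0.21  0.73  0.11  1.92 -0.98  1.07  1.05] [562.3 -11.3  38.5] w 51.1 f [-1.5 -2.9  5.8]
[[0.008, -0.0, 1.0], [0.706, 0.708, -0.005], [-0.708, 0.706, 0.006]]
shift [-1.8 37.8 87.9] turn [-1.569  0.009 -0.   ] TCP [560.5  26.5 126.5]
```

View pics/s12.png

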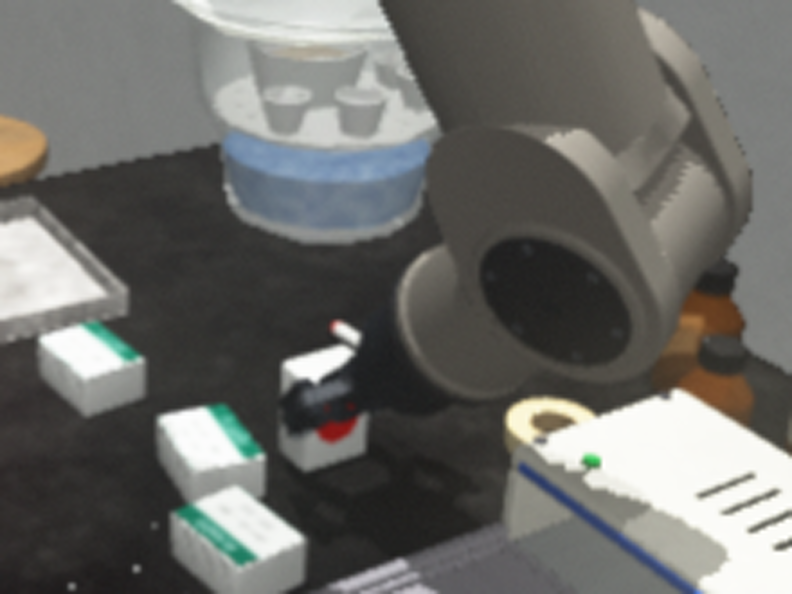

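Emit:
play_rows(series=[[[-1,0,0,30,0,0,0],[-1,0,0,60,0,0,0],[-1,-2,38,88,-1.569,0.009,0],[-1,-2,38,88,-1.569,0.009,0],[-1,-2,38,88,-1.569,0.009,0],[-1,-2,38,88,-1.569,0.009,0],[-1,-2,38,88,-1.569,0.009,0],[-1,-2,38,88,-1.569,0.009,0],[-1,-2,38,88,-1.569,0.009,0],[-1,-2,38,88,-1.569,0.009,0],[-1,-2,38,88,-1.569,0.009,0],[-1,-2,38,88,-1.569,0.009,0]]])

```text
clock: 20.08
eef_pos: [560.8, 27.9, 127.8]
tool_rot: [[0.002, 0.003, 1.0], [-0.401, 0.916, -0.002], [-0.916, -0.401, 0.003]]
ft_force: [-0.7, -0.3, -2.2]
width: 50.9
```

```bash
python3 - <<'E'
from h import *
st()
P=plan((463,325,120),-0.05,-.785); plan((463,325,33),-0.05,-.785,0,P)
E
```

```text
20.08 [-0.87  0.53  0.64  1.97  0.12  0.86 -0.37] [560.8  27.9 127.8] w 50.9 f [-0.7 -0.3 -2.2]
shift [-98.  293.6 -11.3] turn [-0.372  0.012 -0.048] TCP [462.8 321.5 116.5]
shift [  0.   0. -87.] turn [0. 0. 0.] TCP [462.8 321.5  29.5]
```

Emit:
play_rows(series=[[[-1,-98,294,0,-0.3,0.01,-0.048],[-1,-98,294,0,-0.3,0.01,-0.048],[-1,-98,294,0,-0.3,0.01,-0.048],[-1,-98,294,0,-0.3,0.01,-0.048],[-1,-98,294,0,-0.3,0.01,-0.048],[-1,-98,294,0,-0.3,0.01,-0.048],[-1,-98,294,0,-0.3,0.01,-0.048],[-1,-98,294,0,-0.3,0.01,-0.048],[-1,-98,294,0,-0.3,0.01,-0.048],[-1,-98,294,0,-0.3,0.01,-0.048],[-1,-98,294,0,-0.3,0.01,-0.048]]])

```text
clock: 21.0
eef_pos: [462.1, 321.0, 126.1]
tool_rot: [[-0.037, 0.037, 0.999], [-0.65, 0.758, -0.052], [-0.759, -0.651, -0.004]]
ft_force: [-0.1, -0.5, -1.2]
width: 50.8
```

```bash
python3 - <<'E'
from h import *
st()
P=plan((463,325,33),-0.05,-.785)
p=optics.capture("scene"); save(p,"s13",(110,60,220,165),3.6)
E
```

```text
21.0 [-1.33  0.78  0.6   1.67  0.05  1.34 -0.84] [462.1 321.  126.1] w 50.8 f [-0.1 -0.5 -1.2]
shift [  0.7   0.5 -96.7] turn [-0.076  0.     0.002] TCP [462.8 321.5  29.5]
```

View pics/s13.png

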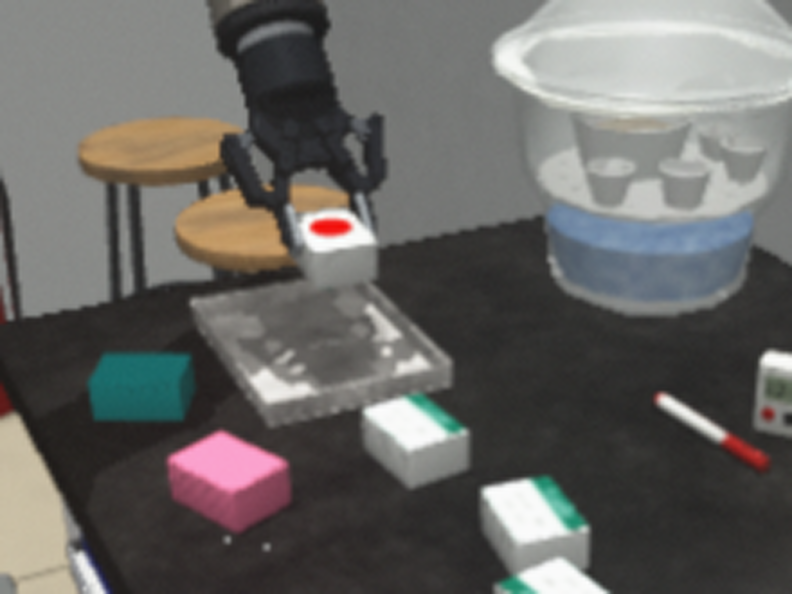

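Carton with the dot up, held over the pan at (335,240).

Emit:
play_rows(series=[[[-1,1,0,-30,-0.076,0,0],[-1,1,0,-60,-0.076,0,0],[-1,1,0,-80,-0.076,0,0],[-1,1,0,-90,-0.076,0,0],[-1,1,0,-92,-0.076,0,0],[-1,1,0,-92,-0.076,0,0]]])

```text
clock: 21.55
eef_pos: [463.3, 320.9, 34.4]
tool_rot: [[-0.037, 0.037, 0.999], [-0.706, 0.707, -0.052], [-0.708, -0.707, 0.0]]
ft_force: [-0.4, 0.1, 0.4]
width: 50.8
```

Emit:
play_rows(series=[[[-1,0,0,-1.5,0,0,0],[-1,0,0,-3,0,0,0],[-1,0,0,-3,0,0,0]]])

```text
clock: 21.8
eef_pos: [463.0, 322.1, 31.6]
tool_rot: [[-0.036, 0.037, 0.999], [-0.704, 0.708, -0.051], [-0.709, -0.705, 0.0]]
ft_force: [0.2, -0.1, -1.0]
width: 50.8
```

Emit:
play_rows(series=[[[-1,0,0,-1,0,0,0],[-1,0,0,-2,0,0,0],[-1,0,0,-2,0,0,0]]])

```text
clock: 22.05
eef_pos: [462.7, 321.9, 28.8]
tool_rot: [[-0.036, 0.036, 0.999], [-0.705, 0.707, -0.051], [-0.708, -0.706, -0.0]]
ft_force: [-0.3, 0.4, -1.3]
width: 50.9
```

Emit:
play_rows(series=[[[-1,0,0,-1,0,0,0],[-1,0,0,-2,0,0,0],[-1,0,0,-2,0,0,0]]])

```text
clock: 22.3
eef_pos: [462.7, 321.9, 28.5]
tool_rot: [[-0.037, 0.036, 0.999], [-0.706, 0.706, -0.052], [-0.707, -0.707, -0.0]]
ft_force: [-7.2, 3.3, 23.5]
width: 51.1
```

Emit:
play_rows(series=[[[-1,0,0,1,0,0,0],[0.5,0,0,1,0,0,0],[0.65,0,0,1,0,0,0],[0.65,0,0,1,0,0,0],[0.65,0,0,1,0,0,0],[0.65,0,15,20,0,0,0],[0.65,0,25,50,0,0,0],[0.65,0,25,90,0,0,0],[0.65,0,25,130,0,0,0],[0.65,0,0,150,0,0,0]]])

```text
clock: 23.13
eef_pos: [463.4, 326.0, 179.9]
tool_rot: [[-0.032, 0.035, 0.999], [-0.702, 0.71, -0.047], [-0.711, -0.703, 0.002]]
ft_force: [0.4, 2.0, 0.7]
width: 70.5
```

```bash
python3 - <<'E'
from h import *
st()
p=cartons(35); save(p,"t14",(60,130,280,180),2.8)
s=optics.capture("scene"); save(s,"s14",(110,60,280,210),2.8)
E
```

```text
23.13 [-1.36  0.76  0.63  1.61  0.1   1.47 -0.83] [463.4 326.  179.9] w 70.5 f [0.4 2.  0.7]
0.93 [146. 216.] [464. 316.] yaw -0.06 [49, 82] 544 [222  80  79]
0.85 [137. 275.] [304. 337.] yaw 1.05 [82, 58] 647 [ 61 118 117]
0.77 [205. 219.] [457. 158.] yaw 0.08 [72, 51] 494 [223 225 224]
0.69 [201. 272.] [316. 166.] yaw 0.37 [78, 54] 588 [223 167 197]
0.66 [334. 281.] [ 296. -189.] yaw 0.01 [74, 52] 545 [223 166 195]
0.58 [261. 213.] [475.   7.] yaw -0.13 [53, 71] 526 [224 226 225]
0.55 [297. 227.] [439. -90.] yaw 0.07 [74, 53] 541 [226 228 228]
  sp [144. 216.] [465. 334.] 0.93
  sp [207. 218.] [461. 157.] 0.89
  sp [144. 277.] [297. 327.] 0.83
  sp [294. 226.] [442. -87.] 0.72
  sp [333. 281.] [ 290. -194.] 0.72
  sp [260. 212.] [478.   9.] 0.6
  sp [205. 270.] [318. 159.] 0.56
```

View pics/t14.png

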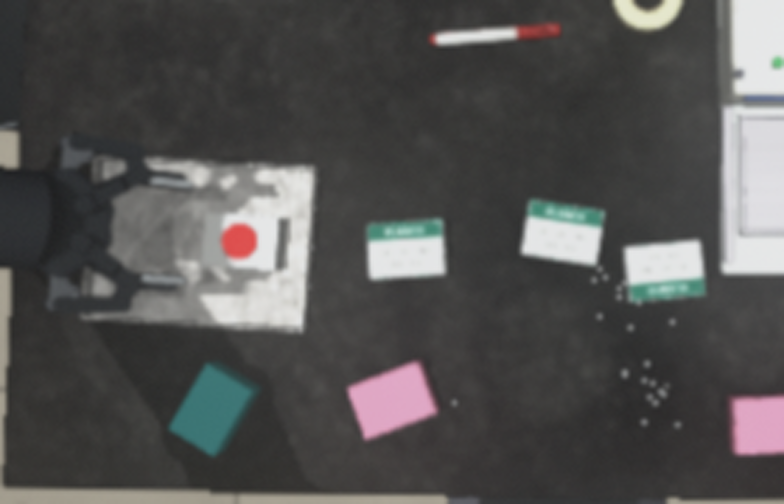

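View pics/s14.png

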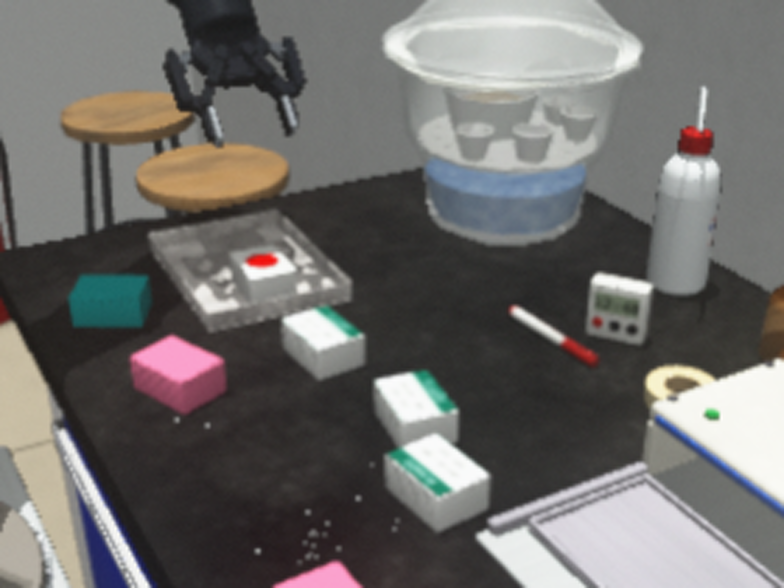

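First red one lies dot up in the pan at (240,241) in the top crop. Next: the carton at (405,250), near (459,158) mm.

```bash
python3 - <<'E'
from h import *
P=plan((459,158,26),0.03,.785,80); plan((459,158,26),.03,.785,0,P)
E
```

```text
shift [  -2.2 -216.6  -98.1] turn [ 1.568 -0.017  0.064] TCP [460.6 105.   79.1]
shift [ -1.7  56.5 -56.6] turn [0. 0. 0.] TCP [458.9 161.5  22.5]
```

Emit:
play_rows(series=[[[0.8,-2,-217,0,1.6,-0.017,0.064],[0.8,-2,-217,0,1.6,-0.017,0.064],[0.8,-2,-217,0,1.6,-0.017,0.064],[0.8,-2,-217,0,1.6,-0.017,0.064],[0.8,-2,-217,0,1.6,-0.017,0.064],[0.8,-2,-217,0,1.6,-0.017,0.064],[0.8,-2,-217,0,1.6,-0.017,0.064],[0.8,-2,-217,0,1.6,-0.017,0.064],[0.8,-2,-217,0,1.6,-0.017,0.064],[0.8,-2,-217,0,1.6,-0.017,0.064],[0.8,-2,-217,0,1.6,-0.017,0.064],[0.8,-2,-217,-40,1.6,-0.017,0.064]]])

```text
clock: 24.33
eef_pos: [463.0, 104.9, 152.3]
tool_rot: [[-0.019, -0.017, 1.0], [0.58, 0.814, 0.025], [-0.814, 0.58, -0.006]]
ft_force: [2.7, 0.5, 0.4]
width: 76.5
```

```bash
python3 - <<'E'
from h import *
st();P=plan((459,158,26),0.03,.785,80)
E
```

```text
24.33 [-0.36  0.35  0.48  2.2  -0.97  1.01  0.82] [463.  104.9 152.3] w 76.5 f [2.7 0.5 0.4]
shift [ -2.4   0.1 -73.2] turn [ 0.166 -0.001  0.004] TCP [460.6 105.   79.1]
```

Emit:
play_rows(series=[[[0.8,-2,0,-35,0.08,0,0],[0.8,-2,0,-65,0.1,0,0],[0.8,-2,0,-65,0.1,0,0],[0.8,-2,0,-65,0.1,0,0]]])

```text
clock: 24.67
eef_pos: [457.4, 105.8, 83.1]
tool_rot: [[-0.03, -0.013, 0.999], [0.653, 0.757, 0.029], [-0.757, 0.653, -0.014]]
ft_force: [0.7, -0.5, -1.6]
width: 76.9
```

```bash
python3 - <<'E'
from h import *
st();P=plan((459,158,26),0.03,.785,30); plan((459,158,26),0.03,.785,0)
s=optics.capture("scene"); save(s,"s15",(110,60,280,210),2.8)
E
```

```text
24.67 [ 0.08  0.49  0.01  2.2  -1.01  0.88  0.95] [457.4 105.8  83.1] w 76.9 f [ 0.7 -0.5 -1.6]
shift [  2.1  34.5 -39.4] turn [ 0.073 -0.012  0.   ] TCP [459.5 140.3  43.7]
shift [  1.5  55.7 -60.6] turn [ 0.073 -0.012  0.   ] TCP [458.9 161.5  22.5]
```

View pics/s15.png

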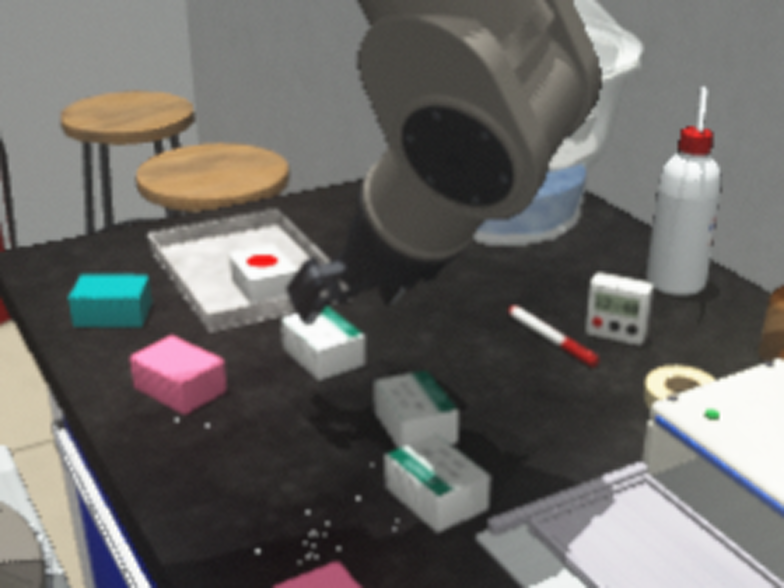

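```bash
python3 - <<'E'
from h import *
plan((459,158,26),0.03,.71,0)
E
```

```text
shift [  2.2  56.6 -59.3] turn [-0.004 -0.016  0.004] TCP [458.9 161.3  22.2]
```

Emit:
play_rows(series=[[[0.8,2,15,-15,0,-0.01,0],[0.8,2,30,-30,0,-0.01,0],[0.8,2,30,-30,0,-0.01,0]]])

```text
clock: 24.97
eef_pos: [458.5, 137.8, 53.4]
tool_rot: [[-0.024, -0.02, 1.0], [0.653, 0.757, 0.031], [-0.757, 0.653, -0.006]]
ft_force: [-1.1, -0.0, 0.3]
width: 76.7
```

```bash
python3 - <<'E'
from h import *
st();plan((459,158,26),0.03,.71,0)
E
```

```text
24.97 [ 0.21  0.55 -0.22  2.21 -1.01  0.72  0.93] [458.5 137.8  53.4] w 76.7 f [-1.1 -0.   0.3]
shift [  0.4  23.4 -31.2] turn [-0.002 -0.006 -0.001] TCP [458.9 161.3  22.2]
```

Emit:
play_rows(series=[[[0.8,0,12,-16,0,0,0],[0.8,0,23,-30,0,0,0],[0.8,0,23,-30,0,0,0],[0.8,0,23,-30,0,0,0],[-1,0,23,-30,0,0,0],[-1,0,23,-30,0,0,0],[-1,0,23,-30,0,0,0],[-1,0,23,-30,0,0,0],[-1,0,23,-30,0,0,0]]])

```text
clock: 25.72
eef_pos: [460.2, 157.8, 25.7]
tool_rot: [[-0.02, -0.021, 1.0], [0.651, 0.759, 0.029], [-0.759, 0.651, -0.001]]
ft_force: [-0.4, -2.9, 5.7]
width: 51.0
```

```bash
python3 - <<'E'
from h import *
st();plan((540,120,120),0,-.83)
E
```

```text
25.72 [ 0.28  0.62 -0.36  2.21 -1.01  0.61  0.93] [460.2 157.8  25.7] w 51.0 f [-0.4 -2.9  5.7]
shift [ 79.8 -41.5  90.9] turn [-1.539 -0.023 -0.022] TCP [540.  116.3 116.6]
```

```bash
python3 - <<'E'
from h import *
P=plan((550,130,120),0,-.862);plan((550,130,42),0,-.862,0,P)
E
```

```text
shift [ 89.8 -31.6  91.1] turn [-1.571 -0.024 -0.022] TCP [550.  126.2 116.7]
shift [  0.   0. -78.] turn [0. 0. 0.] TCP [550.  126.2  38.7]
```

Emit:
play_rows(series=[[[-1,10,0,25,0,0,0],[-1,30,-10,50,0,0,0],[-1,60,-20,70,-0.12,-0.01,-0.01],[-1,90,-32,90,-1.571,-0.023,-0.023],[-1,90,-32,90,-1.571,-0.023,-0.023],[-1,90,-32,90,-1.571,-0.023,-0.023],[-1,90,-32,90,-1.571,-0.023,-0.023],[-1,90,-32,90,-1.571,-0.023,-0.023],[-1,90,-32,90,-1.571,-0.023,-0.023],[-1,90,-32,90,-1.571,-0.023,-0.023],[-1,90,-32,90,-1.571,-0.023,-0.023],[-1,90,-32,90,-1.571,-0.023,-0.023]]])

```text
clock: 26.72
eef_pos: [550.8, 126.7, 117.6]
tool_rot: [[0.001, -0.005, 1.0], [-0.424, 0.906, 0.005], [-0.906, -0.424, -0.001]]
ft_force: [-0.5, -0.4, -1.8]
width: 51.1
```

```bash
python3 - <<'E'
from h import *
st();plan((550,130,120),0,-.862)
E
```

```text
26.72 [-0.79  0.52  0.31  1.89  0.27  0.98 -0.68] [550.8 126.7 117.6] w 51.1 f [-0.5 -0.4 -1.8]
shift [-0.8 -0.5 -0.8] turn [-0.425 -0.002 -0.004] TCP [550.  126.2 116.7]
```

Emit:
play_rows(series=[[[-1,0,0,0,-0.34,0,0],[-1,0,0,0,-0.34,0,0],[-1,0,0,0,-0.34,0,0],[-1,0,0,0,-0.34,0,0],[-1,0,0,0,-0.34,0,0]]])

```text
clock: 27.13
eef_pos: [549.6, 127.1, 114.8]
tool_rot: [[-0.003, -0.009, 1.0], [-0.697, 0.717, 0.004], [-0.717, -0.697, -0.008]]
ft_force: [-0.0, -1.0, -1.4]
width: 50.8
```

```bash
python3 - <<'E'
from h import *
st();plan((550,130,41),0,-.862)
s=optics.capture("scene"); save(s,"s16",(110,60,280,210),2.8)
E
```

```text
27.13 [-0.95  0.68  0.38  1.82  0.41  1.18 -0.84] [549.6 127.1 114.8] w 50.8 f [-0.  -1.  -1.4]
shift [  0.4  -0.9 -77.1] turn [-0.091 -0.008 -0.004] TCP [550.  126.2  37.7]
```

View pics/s16.png

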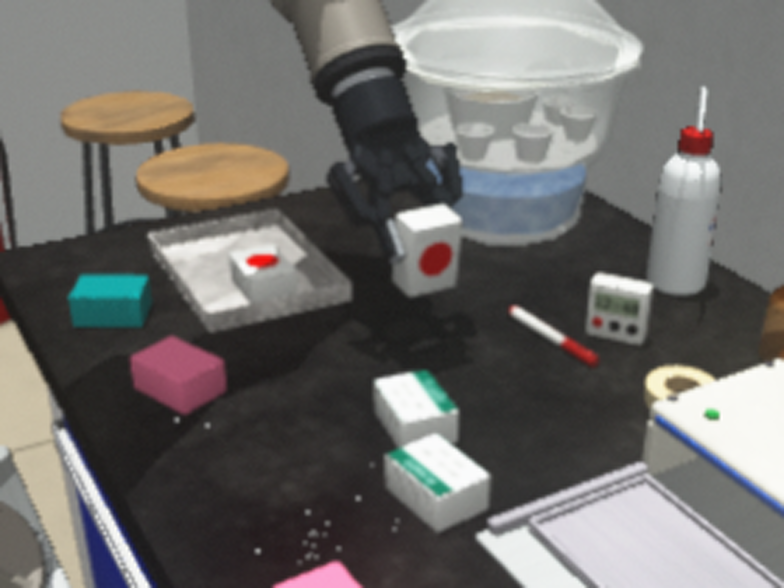

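Second carton: red dot at (435,259). Lowering it to stand.

Emit:
play_rows(series=[[[-1,0,0,-30,-0.09,-0.008,0],[-1,0,0,-60,-0.09,-0.008,0],[-1,0,0,-72,-0.09,-0.008,0],[-1,0,0,-74,-0.09,-0.008,0],[-1,0,0,-75,-0.09,-0.008,0],[-1,0,0,-75,-0.09,-0.008,0]]])

```text
clock: 27.68
eef_pos: [550.8, 125.4, 41.9]
tool_rot: [[0.001, 0.001, 1.0], [-0.758, 0.652, -0.0], [-0.652, -0.758, 0.002]]
ft_force: [-0.2, -0.0, -0.6]
width: 50.8
```

Emit:
play_rows(series=[[[-1,0,0,-1,0,0,0],[-1,0,0,-2,0,0,0],[-1,0,0,-2,0,0,0]]])

```text
clock: 27.93
eef_pos: [550.2, 126.3, 38.8]
tool_rot: [[0.002, -0.0, 1.0], [-0.758, 0.652, 0.002], [-0.652, -0.758, 0.001]]
ft_force: [-0.1, -0.0, -2.1]
width: 50.9
```

Emit:
play_rows(series=[[[-1,0,0,-1,0,0,0],[-1,0,0,-2,0,0,0],[-1,0,0,-2,0,0,0]]])

```text
clock: 28.18
eef_pos: [550.2, 126.4, 38.2]
tool_rot: [[0.002, -0.0, 1.0], [-0.76, 0.65, 0.002], [-0.65, -0.76, 0.001]]
ft_force: [-7.7, 6.9, 28.1]
width: 50.9
```

Emit:
play_rows(series=[[[-1,0,0,-1,0,0,0],[-1,0,0,-2,0,0,0],[-1,0,0,-2,0,0,0]]])

```text
clock: 28.43
eef_pos: [550.2, 126.4, 38.1]
tool_rot: [[0.002, 0.001, 1.0], [-0.761, 0.648, 0.001], [-0.648, -0.761, 0.002]]
ft_force: [-15.8, 15.1, 56.4]
width: 51.2
```

Emit:
play_rows(series=[[[-1,0,0,3,0,0,0],[0.6,0,0,3,0,0,0],[0.65,0,0,3,0,0,0],[0.65,0,0,3,0,0,0],[0.65,0,0,3,0,0,0],[0.65,0,22,22,0,0,0],[0.65,0,50,50,0,0,0],[0.65,0,60,90,0,0,0],[0.65,0,60,130,0,0,0],[0.65,0,40,150,0.12,0,0],[0.65,0,0,150,0.24,0,0]]])

```text
clock: 29.35
eef_pos: [551.9, 132.7, 186.3]
tool_rot: [[0.011, -0.006, 1.0], [-0.576, 0.817, 0.012], [-0.817, -0.576, 0.005]]
ft_force: [3.2, -1.6, 0.3]
width: 70.6
```

```bash
python3 - <<'E'
from h import *
st()
p=cartons(72)
p=optics.capture("scene"); save(p,"s17",(110,60,280,210),2.8)
P=plan((550.5,109,42),0,.785,80); plan((550,109,42),0,.785,0,P)
E
```

```text
29.35 [-0.91  0.51  0.37  1.82  0.37  1.2  -0.74] [551.9 132.7 186.3] w 70.6 f [ 3.2 -1.6  0.3]
0.87 [220. 185.] [545. 115.] yaw -1.55 [36, 52] 296 [228 230 230]
0.76 [260. 213.] [472.   9.] yaw -0.19 [50, 71] 506 [220 222 221]
0.74 [136. 275.] [310. 326.] yaw 1.08 [77, 57] 637 [ 81 167 165]
0.69 [200. 272.] [320. 162.] yaw 0.33 [71, 52] 549 [163 106 123]
0.63 [147. 216.] [463. 304.] yaw -0.07 [47, 80] 548 [217  81  79]
0.61 [334. 281.] [ 300. -181.] yaw 0.01 [72, 50] 554 [224 166 196]
0.57 [297. 227.] [437. -86.] yaw 0.12 [72, 52] 554 [228 229 229]
  sp [146. 212.] [475. 328.] 0.91
  sp [144. 278.] [295. 327.] 0.88
  sp [203. 269.] [320. 165.] 0.86
  sp [337. 282.] [ 288. -204.] 0.83
  sp [264. 212.] [478.  -2.] 0.8
  sp [224. 184.] [556. 110.] 0.71
  sp [237. 145.] [668.  76.] 0.16
shift [  0.6 -67.9 -90.1] turn [ 1.406 -0.     0.003] TCP [550.5  56.   95.1]
shift [ -0.5  56.5 -56.6] turn [0. 0. 0.] TCP [550.  112.5  38.5]
```

View pics/s17.png

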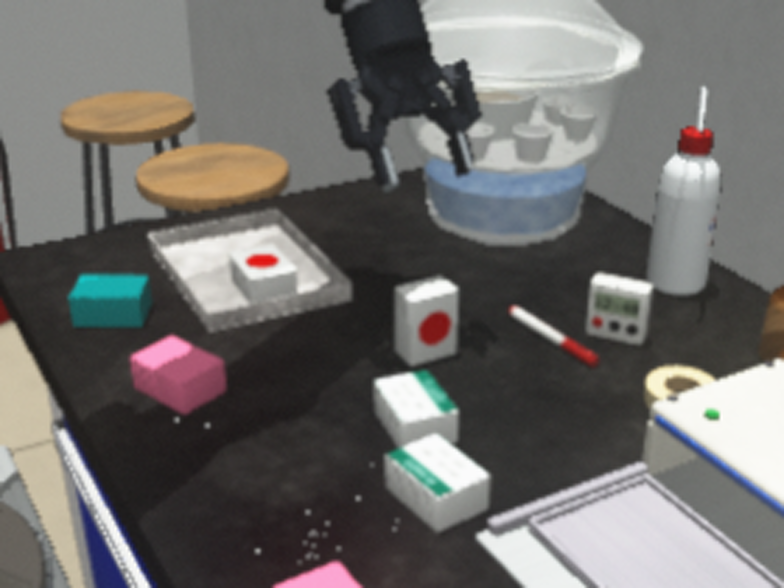

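Emit:
play_rows(series=[[[0.65,0,-68,0,1.43,0,0],[0.65,0,-68,0,1.43,0,0],[0.65,0,-68,0,1.43,0,0],[0.65,0,-68,0,1.43,0,0],[0.65,0,-68,0,1.43,0,0],[0.65,0,-68,0,1.43,0,0],[0.65,0,-68,0,1.43,0,0],[0.65,0,-68,0,1.43,0,0],[0.65,0,-68,-20,1.43,0,0],[0.65,0,-68,-60,1.43,0,0],[0.65,0,-68,-90,1.43,0,0],[0.65,0,-68,-90,1.43,0,0]]])

```text
clock: 30.55
eef_pos: [546.9, 58.3, 86.3]
tool_rot: [[-0.004, 0.007, 1.0], [0.729, 0.684, -0.002], [-0.684, 0.729, -0.007]]
ft_force: [-0.5, 0.4, -0.1]
width: 70.6
```

Emit:
play_rows(series=[[[0.65,0,0,0,0,0,0],[0.65,0,0,0,0,0,0],[0.65,0,0,0,0,0,0]]])

```text
clock: 30.8
eef_pos: [550.5, 59.4, 94.8]
tool_rot: [[0.001, -0.003, 1.0], [0.722, 0.692, 0.002], [-0.692, 0.722, 0.003]]
ft_force: [1.0, 0.4, 0.4]
width: 70.4
```

```bash
python3 - <<'E'
from h import *
st()
P=plan((550.3,111,41),0,.785)
p=optics.capture("scene"); save(p,"s18",(160,80,220,165),3.6)
E
```

```text
30.8 [ 0.2   0.6  -0.    1.98 -0.97  1.03  0.93] [550.5  59.4  94.8] w 70.4 f [1.  0.4 0.4]
shift [ -0.2  55.2 -57.3] turn [-0.021  0.003 -0.002] TCP [550.3 114.5  37.5]
```

View pics/s18.png

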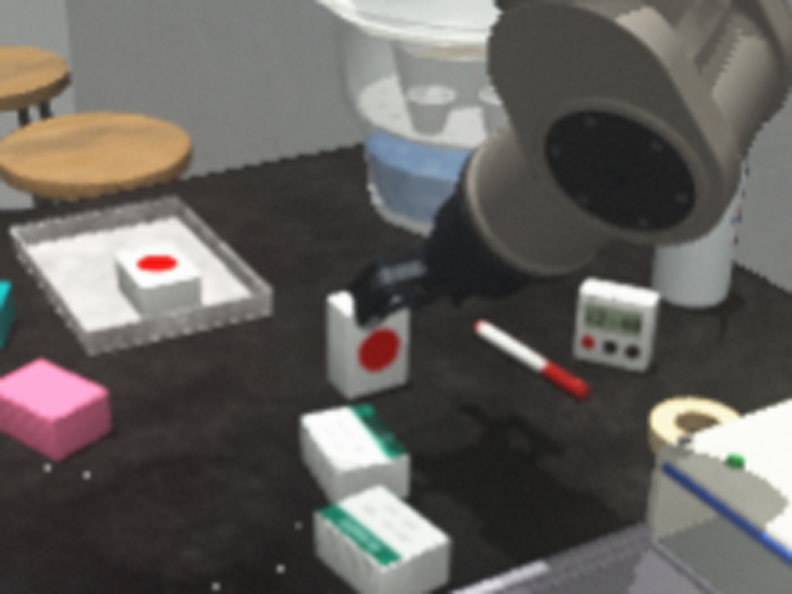

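Emit:
play_rows(series=[[[0.65,0,15,-15,-0.02,0,0],[0.65,0,30,-30,-0.02,0,0],[0.65,0,45,-45,-0.02,0,0],[0.65,0,55,-57,-0.02,0,0],[0.65,0,55,-57,-0.02,0,0],[0.65,0,55,-57,-0.02,0,0],[-1,0,55,-57,-0.02,0,0],[-1,0,55,-57,-0.02,0,0],[-1,0,55,-57,-0.02,0,0],[-1,0,55,-57,-0.02,0,0],[-1,0,55,-57,-0.02,0,0]]])

```text
clock: 31.77
eef_pos: [550.7, 112.7, 38.5]
tool_rot: [[0.003, -0.002, 1.0], [0.709, 0.706, -0.001], [-0.706, 0.709, 0.004]]
ft_force: [-0.4, -2.4, 8.4]
width: 51.0
```

```bash
python3 - <<'E'
from h import *
st();print(ctrl.observe()['tool_rot'].round(3).tolist())
P=plan((500,200,140),0,-.785)
E
```

```text
31.77 [ 0.23  0.68 -0.17  2.01 -1.    0.84  0.94] [550.7 112.7  38.5] w 51.0 f [-0.4 -2.4  8.4]
[[0.003, -0.002, 1.0], [0.709, 0.706, -0.001], [-0.706, 0.709, 0.004]]
shift [-50.7  83.8  97.9] turn [-1.573  0.004 -0.003] TCP [500.  196.5 136.5]
```

Emit:
play_rows(series=[[[-1,0,0,30,0,0,0],[-1,0,0,60,0,0,0],[-1,-50,84,98,-1.573,0,0],[-1,-50,84,98,-1.573,0,0],[-1,-50,84,98,-1.573,0,0],[-1,-50,84,98,-1.573,0,0],[-1,-50,84,98,-1.573,0,0],[-1,-50,84,98,-1.573,0,0],[-1,-50,84,98,-1.573,0,0],[-1,-50,84,98,-1.573,0,0],[-1,-50,84,98,-1.573,0,0],[-1,-50,84,98,-1.573,0,0]]])

```text
clock: 32.77
eef_pos: [501.2, 197.4, 137.8]
tool_rot: [[-0.002, -0.001, 1.0], [-0.295, 0.955, 0.001], [-0.955, -0.295, -0.002]]
ft_force: [-0.0, -0.3, -2.6]
width: 51.5
```

```bash
python3 - <<'E'
from h import *
st()
P=plan((464,413,140),-.05,-.785)
E
```

```text
32.77 [-0.84  0.42  0.25  1.94  0.18  0.97 -0.71] [501.2 197.4 137.8] w 51.5 f [-0.  -0.3 -2.6]
shift [-37.3 212.   -1.3] turn [-0.485  0.01  -0.049] TCP [463.8 409.5 136.5]
```

Emit:
play_rows(series=[[[-1,-37,212,0,-0.4,0.01,-0.05],[-1,-37,212,0,-0.4,0.01,-0.05],[-1,-37,212,0,-0.4,0.01,-0.05],[-1,-37,212,0,-0.4,0.01,-0.05],[-1,-37,212,0,-0.4,0.01,-0.05],[-1,-37,212,0,-0.4,0.01,-0.05],[-1,-37,212,0,-0.4,0.01,-0.05],[-1,-37,212,0,-0.4,0.01,-0.05],[-1,-37,212,0,-0.4,0.01,-0.05]]])

```text
clock: 33.52
eef_pos: [463.6, 407.9, 136.0]
tool_rot: [[-0.04, 0.037, 0.999], [-0.639, 0.767, -0.054], [-0.768, -0.64, -0.007]]
ft_force: [-0.2, -1.0, -1.4]
width: 51.0
```

```bash
python3 - <<'E'
from h import *
st()
P=plan((464,413,28.5),-.05,-.785)
p=optics.capture("scene"); save(p,"s19",(80,60,220,165),3.6)
E
```

```text
33.52 [-1.15  0.78  0.24  1.47  0.2   1.51 -1.05] [463.6 407.9 136. ] w 51.0 f [-0.2 -1.  -1.4]
shift [   0.2    1.5 -111.1] turn [-0.09  -0.002  0.004] TCP [463.8 409.5  25. ]
```

View pics/s19.png

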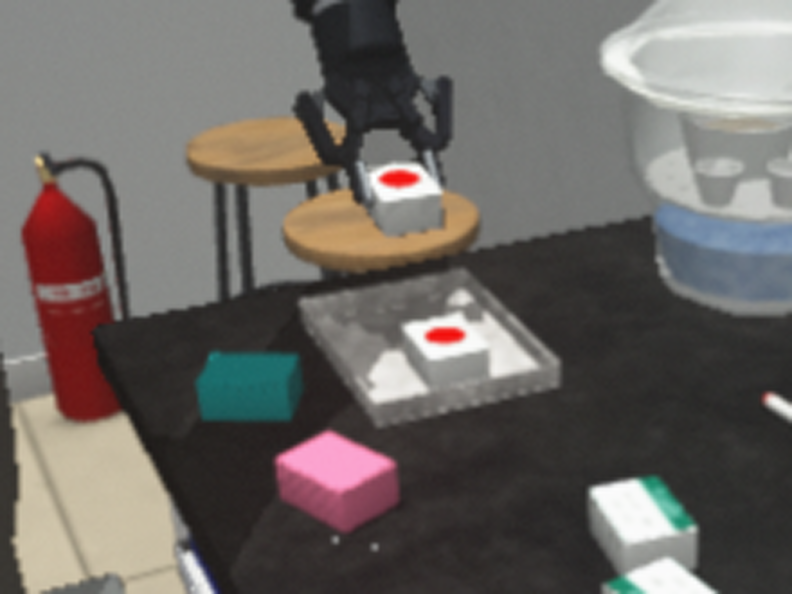

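Emit:
play_rows(series=[[[-1,0,2,-35,-0.09,0,0],[-1,0,2,-70,-0.09,0,0],[-1,0,2,-92,-0.09,0,0],[-1,0,2,-102,-0.09,0,0],[-1,0,2,-105,-0.09,0,0],[-1,0,2,-105,-0.09,0,0],[-1,0,2,-105,-0.09,0,0]]])

```text
clock: 34.15
eef_pos: [463.8, 411.3, 31.9]
tool_rot: [[-0.039, 0.037, 0.999], [-0.704, 0.708, -0.053], [-0.709, -0.706, -0.002]]
ft_force: [0.3, -0.3, -0.5]
width: 50.8
```

Emit:
play_rows(series=[[[-1,0,0,-1,0,0,0],[-1,0,0,-2,0,0,0],[-1,0,0,-2,0,0,0]]])

```text
clock: 34.4
eef_pos: [463.1, 411.5, 28.8]
tool_rot: [[-0.039, 0.035, 0.999], [-0.705, 0.708, -0.053], [-0.708, -0.706, -0.003]]
ft_force: [-0.2, 0.7, -0.9]
width: 51.0
```

Emit:
play_rows(series=[[[-1,0,0,-1,0,0,0],[-1,0,0,-2,0,0,0],[-1,0,0,-2,0,0,0]]])

```text
clock: 34.65
eef_pos: [462.8, 411.2, 25.9]
tool_rot: [[-0.04, 0.035, 0.999], [-0.706, 0.707, -0.053], [-0.707, -0.707, -0.004]]
ft_force: [-0.6, -0.4, -1.8]
width: 51.3
```

Emit:
play_rows(series=[[[-1,0,0,-1,0,0,0],[-1,0,0,-2,0,0,0],[-1,0,0,-2,0,0,0]]])

```text
clock: 34.9
eef_pos: [462.9, 411.3, 25.2]
tool_rot: [[-0.04, 0.035, 0.999], [-0.706, 0.706, -0.053], [-0.707, -0.707, -0.003]]
ft_force: [-3.9, -0.5, 14.6]
width: 51.1
```

Contact. Release and retreat, then turn toward the next carton.

Emit:
play_rows(series=[[[-1,0,0,1,0,0,0],[0.5,0,0,1,0,0,0],[0.65,0,0,1,0,0,0],[0.65,0,0,1,0,0,0],[0.65,0,0,1,0,0,0],[0.65,0,15,20,0,0,0],[0.65,0,25,50,0,0,0],[0.65,0,15,90,0,0,0],[0.65,0,-20,120,0.12,0,0.02],[0.65,10,-60,140,0.24,0,0.04],[0.65,20,-100,140,0.36,0,0.05],[0.65,20,-140,140,0.48,0,0.05]]])

```text
clock: 35.9
eef_pos: [482.9, 287.2, 165.1]
tool_rot: [[-0.008, -0.008, 1.0], [-0.314, 0.949, 0.005], [-0.949, -0.314, -0.01]]
ft_force: [3.7, -0.1, -0.0]
width: 70.4
```

```bash
python3 - <<'E'
from h import *
st()
p=cartons(35); save(p,"t20",(60,130,280,180),2.8)
P=plan((478,8,26),-.13,.71,100)
E
```

```text
35.9 [-0.94  0.45  0.21  1.82  0.15  1.11 -0.82] [482.9 287.2 165.1] w 70.4 f [ 3.7 -0.1 -0. ]
0.92 [147. 216.] [462. 315.] yaw -0.07 [46, 79] 402 [141  51  50]
0.92 [261. 213.] [474.   7.] yaw -0.13 [51, 71] 501 [221 223 221]
0.7 [297. 227.] [439. -89.] yaw 0.11 [76, 52] 535 [227 229 229]
0.7 [200. 271.] [318. 168.] yaw 0.29 [76, 55] 567 [163 105 123]
0.63 [136. 275.] [305. 339.] yaw 1.03 [82, 57] 613 [ 80 167 166]
  sp [261. 212.] [480.   6.] 0.97
  sp [203. 269.] [320. 165.] 0.92
  sp [295. 224.] [445. -88.] 0.9
  sp [336. 280.] [ 293. -203.] 0.82
  sp [147. 216.] [465. 325.] 0.57
  sp [113. 213.] [473. 422.] 0.46
shift [ -12.9 -333.7  -67.5] turn [ 1.033 -0.083 -0.118] TCP [470.  -53.4  98. ]
```

View pics/t20.png

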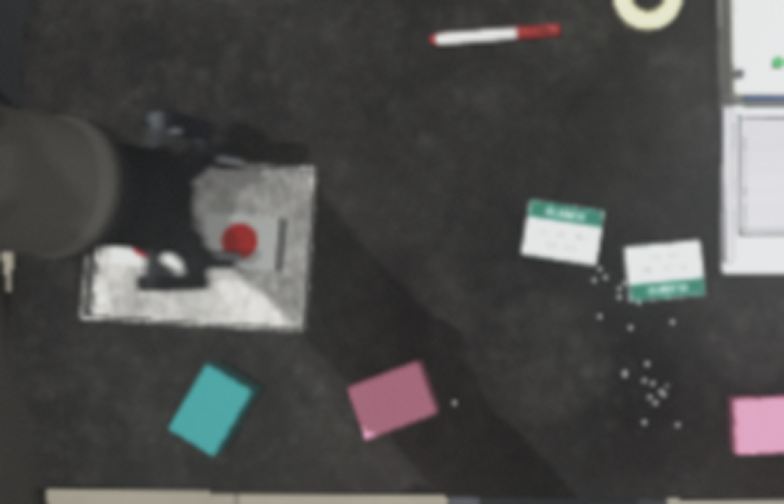

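Second red carton is in the pan, partly hidden by the gripper. The third carton is at (562,233) in the crop; its neighbour at (664,270) is close, so I'll grip with a smaller tilt.

```bash
python3 - <<'E'
from h import *
P=plan((477,8,26),-.13,.5,80);plan((477,8,26),-.13,.5,0,P)
E
```

```text
shift [ -10.5 -308.   -73.7] turn [ 0.824 -0.069 -0.121] TCP [472.3 -27.7  91.8]
shift [  5.   38.  -70.2] turn [0. 0. 0.] TCP [477.3  10.4  21.6]
```

Emit:
play_rows(series=[[[0.8,-10,-308,0,0.84,-0.07,-0.12],[0.8,-10,-308,0,0.84,-0.07,-0.12],[0.8,-10,-308,0,0.84,-0.07,-0.12],[0.8,-10,-308,0,0.84,-0.07,-0.12],[0.8,-10,-308,0,0.84,-0.07,-0.12],[0.8,-10,-308,0,0.84,-0.07,-0.12],[0.8,-10,-308,0,0.84,-0.07,-0.12],[0.8,-10,-308,0,0.84,-0.07,-0.12],[0.8,-10,-308,-20,0.84,-0.07,-0.12],[0.8,-10,-308,-50,0.84,-0.07,-0.12],[0.8,-10,-308,-74,0.84,-0.07,-0.12],[0.8,-10,-308,-74,0.84,-0.07,-0.12]]])

```text
clock: 37.05
eef_pos: [470.1, -21.9, 84.9]
tool_rot: [[0.06, 0.108, 0.992], [0.489, 0.864, -0.123], [-0.87, 0.492, -0.001]]
ft_force: [-2.1, 0.9, -0.3]
width: 77.0
```

Emit:
play_rows(series=[[[0.8,0,0,0,0,0,0],[0.8,0,0,0,0,0,0]]])

```text
clock: 37.22
eef_pos: [472.5, -19.8, 90.2]
tool_rot: [[0.064, 0.101, 0.993], [0.489, 0.864, -0.119], [-0.87, 0.493, 0.006]]
ft_force: [-0.1, 0.3, 0.3]
width: 77.1
```

```bash
python3 - <<'E'
from h import *
st()
P=plan((477,8,26),-.13,.5)
p=optics.capture("scene"); save(p,"s21",(160,110,220,165),3.6)
p=cartons(35)
E
```

```text
37.22 [ 0.09  0.42  0.19  2.18 -0.85  0.83  0.82] [472.5 -19.8  90.2] w 77.1 f [-0.1  0.3  0.3]
shift [  4.8  30.2 -68.6] turn [-0.014  0.008 -0.011] TCP [477.3  10.4  21.6]
0.94 [114. 215.] [464. 404.] yaw -0.05 [49, 82] 540 [225  81  80]
0.92 [147. 216.] [464. 315.] yaw -0.11 [53, 82] 563 [226  89  87]
0.87 [200. 271.] [318. 167.] yaw 0.36 [77, 54] 582 [226 171 201]
0.75 [330. 281.] [ 296. -178.] yaw 0.01 [53, 52] 389 [166 107 125]
0.73 [136. 275.] [305. 339.] yaw 1.05 [79, 60] 644 [ 94 194 193]
0.73 [245. 118.] [738.  53.] yaw 0.61 [64, 36] 269 [230 231 231]
0.72 [261. 213.] [475.   7.] yaw -0.16 [51, 71] 497 [227 229 228]
  sp [112. 215.] [467. 424.] 0.95
  sp [144. 277.] [297. 328.] 0.9
  sp [204. 274.] [308. 161.] 0.82
  sp [261. 212.] [480.   7.] 0.66
  sp [143. 215.] [467. 335.] 0.59
  sp [334. 279.] [ 296. -195.] 0.59
  sp [294. 225.] [443. -86.] 0.41
```

View pics/s21.png

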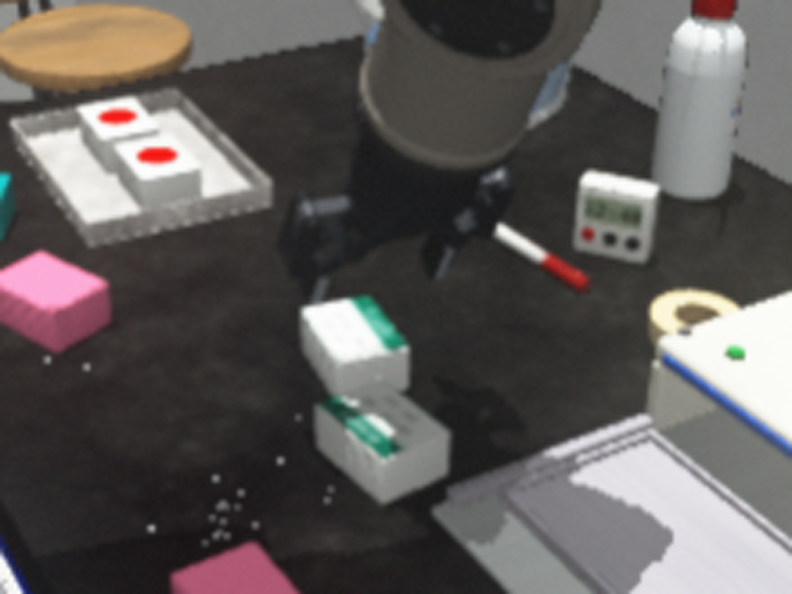

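Both red cartons lie in the pan at (117,116) and (157,156). Approaching the third.

Emit:
play_rows(series=[[[0.8,3,12,-25,-0.014,0.008,-0.01],[0.8,4,22,-50,-0.014,0.008,-0.01],[0.8,5,30,-68,-0.014,0.008,-0.01],[0.8,5,30,-68,-0.014,0.008,-0.01],[0.8,5,30,-68,-0.014,0.008,-0.01],[-1,5,30,-68,-0.014,0.008,-0.01],[-1,5,30,-68,-0.014,0.008,-0.01],[-1,5,30,-68,-0.014,0.008,-0.01],[-1,5,30,-68,-0.014,0.008,-0.01],[-1,5,30,-68,-0.014,0.008,-0.01]]])

```text
clock: 38.25
eef_pos: [477.5, 8.2, 22.8]
tool_rot: [[0.065, 0.115, 0.991], [0.475, 0.87, -0.132], [-0.878, 0.479, 0.002]]
ft_force: [-2.7, -3.6, 13.0]
width: 51.0
```

```bash
python3 - <<'E'
from h import *
st();print(ctrl.observe()['tool_rot'].round(3).tolist())
P=plan((550,40,130),0,.5-1.571);plan((550,40,40),0,.5-1.571,0,P)
E
```

```text
38.25 [ 0.1   0.53  0.09  2.21 -0.97  0.68  0.91] [477.5   8.2  22.8] w 51.0 f [-2.7 -3.6 13. ]
[[0.065, 0.115, 0.991], [0.475, 0.87, -0.132], [-0.878, 0.479, 0.002]]
shift [ 72.5  27.4 104.8] turn [-1.568  0.105  0.102] TCP [550.   35.6 127.6]
shift [  0.   0. -90.] turn [0. 0. 0.] TCP [550.   35.6  37.6]
```

Emit:
play_rows(series=[[[-1,0,0,30,0,0,0],[-1,20,5,60,0,0,0],[-1,72,27,105,-1.57,0.105,0.102],[-1,72,27,105,-1.57,0.105,0.102],[-1,72,27,105,-1.57,0.105,0.102],[-1,72,27,105,-1.57,0.105,0.102],[-1,72,27,105,-1.57,0.105,0.102],[-1,72,27,105,-1.57,0.105,0.102],[-1,72,27,105,-1.57,0.105,0.102],[-1,72,27,105,-1.57,0.105,0.102],[-1,72,27,105,-1.57,0.105,0.102],[-1,72,27,105,-1.57,0.105,0.102]]])

```text
clock: 39.25
eef_pos: [549.9, 36.7, 128.6]
tool_rot: [[-0.005, 0.042, 0.999], [-0.576, 0.816, -0.037], [-0.817, -0.576, 0.021]]
ft_force: [-0.2, 0.2, -1.9]
width: 50.9
```

```bash
python3 - <<'E'
from h import *
st()
P=plan((550,40,130),0,.5-1.571)
E
```

```text
39.25 [-0.98  0.6   0.65  1.95  0.26  0.95 -0.6 ] [549.9  36.7 128.6] w 50.9 f [-0.2  0.2 -1.9]
shift [ 0.1 -1.1 -1. ] turn [-0.456  0.029  0.032] TCP [550.   35.6 127.6]
```

Emit:
play_rows(series=[[[-1,0,0,0,-0.37,0.029,0.03],[-1,0,0,0,-0.37,0.029,0.03],[-1,0,0,0,-0.37,0.029,0.03],[-1,0,0,0,-0.37,0.029,0.03],[-1,0,0,0,-0.37,0.029,0.03]]])

```text
clock: 39.67
eef_pos: [548.8, 36.7, 125.7]
tool_rot: [[-0.007, -0.003, 1.0], [-0.831, 0.557, -0.004], [-0.557, -0.831, -0.006]]
ft_force: [0.4, -1.1, -0.3]
width: 51.1
```

```bash
python3 - <<'E'
from h import *
st()
P=plan((550,40,38),0,.5-1.571)
p=optics.capture("scene"); save(p,"s22",(160,70,220,165),3.6)
E
```

```text
39.67 [-1.11  0.83  0.7   1.89  0.39  1.11 -0.73] [548.8  36.7 125.7] w 51.1 f [ 0.4 -1.1 -0.3]
shift [  1.2  -1.1 -90.1] turn [-0.091 -0.006  0.004] TCP [550.   35.6  35.6]
```

View pics/s22.png

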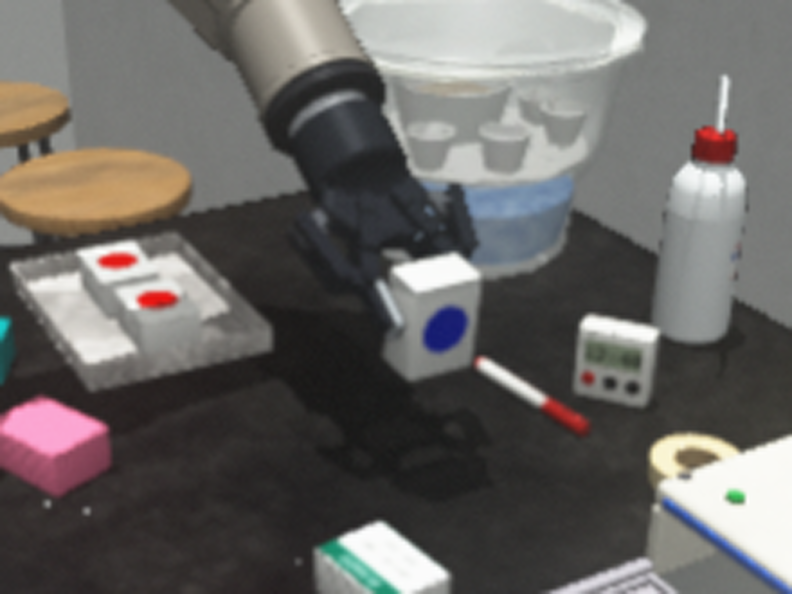

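Third carton: blue dot at (446,328).

Emit:
play_rows(series=[[[-1,0,0,-35,-0.085,0,0],[-1,0,0,-65,-0.085,0,0],[-1,0,0,-82,-0.085,0,0],[-1,0,0,-85,-0.085,0,0],[-1,0,0,-86,-0.085,0,0],[-1,0,0,-86,-0.085,0,0]]])

```text
clock: 40.22
eef_pos: [549.6, 35.2, 42.3]
tool_rot: [[-0.009, 0.002, 1.0], [-0.873, 0.487, -0.009], [-0.487, -0.873, -0.003]]
ft_force: [-0.1, -0.1, -0.6]
width: 51.1
```

Emit:
play_rows(series=[[[-1,0,0,-1,0,0,0],[-1,0,0,-2,0,0,0],[-1,0,0,-2,0,0,0]]])

```text
clock: 40.47
eef_pos: [549.1, 36.1, 39.0]
tool_rot: [[-0.008, -0.0, 1.0], [-0.874, 0.486, -0.007], [-0.486, -0.874, -0.004]]
ft_force: [1.0, -0.4, -1.3]
width: 50.9
```

Emit:
play_rows(series=[[[-1,0,0,-1,0,0,0],[-1,0,0,-2,0,0,0],[-1,0,0,-2,0,0,0]]])

```text
clock: 40.72
eef_pos: [548.9, 36.1, 36.5]
tool_rot: [[-0.008, -0.001, 1.0], [-0.875, 0.484, -0.006], [-0.484, -0.875, -0.005]]
ft_force: [-0.0, 1.5, 2.7]
width: 51.1
```

Emit:
play_rows(series=[[[-1,0,0,-1,0,0,0],[-1,0,0,-1.5,0,0,0],[-1,0,0,-1.5,0,0,0]]])

```text
clock: 40.97
eef_pos: [548.9, 36.1, 36.3]
tool_rot: [[-0.008, -0.001, 1.0], [-0.876, 0.482, -0.007], [-0.482, -0.876, -0.004]]
ft_force: [-6.5, 12.0, 23.3]
width: 50.7
```

Emit:
play_rows(series=[[[-1,0,0,1,0,0,0],[0.6,0,0,1,0,0,0],[0.65,0,0,1,0,0,0],[0.65,0,0,1,0,0,0],[0.65,0,0,1,0,0,0],[0.65,0,25,15,0,0,0],[0.65,0,55,33,0,0,0],[0.65,0,65,70,0,0,0],[0.65,0,65,110,0,0,0],[0.65,0,40,140,0.12,0,0],[0.65,0,0,150,0.24,0,0]]])

```text
clock: 41.88
eef_pos: [551.0, 47.2, 183.6]
tool_rot: [[0.0, -0.006, 1.0], [-0.744, 0.668, 0.005], [-0.668, -0.744, -0.004]]
ft_force: [3.2, -0.2, 0.5]
width: 70.6
```

```bash
python3 - <<'E'
from h import *
st()
p=cartons(72)
P=plan((549.2,24,41),0,.785,80)
E
```

```text
41.88 [-1.11  0.65  0.72  1.89  0.37  1.15 -0.64] [551.   47.2 183.6] w 70.6 f [ 3.2 -0.2  0.5]
0.88 [200. 272.] [320. 162.] yaw 0.38 [72, 50] 555 [164 106 123]
0.87 [252. 186.] [544.  32.] yaw -1.56 [36, 60] 317 [229 230 230]
0.8 [122. 216.] [461. 369.] yaw 1.44 [46, 38] 231 [222 223 221]
0.65 [334. 280.] [ 302. -182.] yaw 0.01 [74, 53] 591 [224 166 196]
0.64 [297. 227.] [438. -86.] yaw 0.12 [71, 49] 520 [228 229 229]
0.62 [136. 276.] [308. 326.] yaw 1.05 [75, 55] 604 [ 81 167 166]
0.59 [146. 216.] [463. 306.] yaw -0.05 [47, 78] 537 [217  80  78]
  sp [335. 280.] [ 294. -198.] 0.96
  sp [147. 215.] [466. 324.] 0.88
  sp [142. 275.] [301. 332.] 0.86
  sp [260. 181.] [566.  11.] 0.85
  sp [296. 225.] [443. -92.] 0.78
  sp [204. 269.] [320. 161.] 0.71
  sp [113. 213.] [471. 421.] 0.65
shift [  0.4 -66.7 -92. ] turn [ 1.623 -0.012  0.008] TCP [549.2 -29.   94.1]
```

Emit:
play_rows(series=[[[0.65,0,-67,0,1.63,-0.01,0.01],[0.65,0,-67,0,1.63,-0.01,0.01],[0.65,0,-67,0,1.63,-0.01,0.01],[0.65,0,-67,0,1.63,-0.01,0.01],[0.65,0,-67,0,1.63,-0.01,0.01],[0.65,0,-67,0,1.63,-0.01,0.01],[0.65,0,-67,0,1.63,-0.01,0.01],[0.65,0,-67,0,1.63,-0.01,0.01],[0.65,0,-67,0,1.63,-0.01,0.01],[0.65,0,-67,-40,1.63,-0.01,0.01],[0.65,0,-67,-80,1.63,-0.01,0.01],[0.65,0,-67,-92,1.63,-0.01,0.01]]])

```text
clock: 43.03
eef_pos: [548.3, -24.1, 87.6]
tool_rot: [[-0.0, -0.008, 1.0], [0.598, 0.801, 0.007], [-0.801, 0.598, 0.005]]
ft_force: [-0.7, 1.4, -1.0]
width: 70.5
```

Emit:
play_rows(series=[[[0.65,0,0,0,0.12,0,0],[0.65,0,0,0,0.12,0,0],[0.65,0,0,0,0.12,0,0]]])

```text
clock: 43.28
eef_pos: [548.0, -26.6, 88.4]
tool_rot: [[-0.002, -0.003, 1.0], [0.685, 0.728, 0.003], [-0.728, 0.685, 0.001]]
ft_force: [-0.0, -0.1, 0.2]
width: 70.2
```

```bash
python3 - <<'E'
from h import *
st()
P=plan((549.2,24,41),0,.785)
p=optics.capture("scene"); save(p,"s23",(160,80,220,165),3.6)
E
```

```text
43.28 [ 0.15  0.64  0.22  1.94 -0.94  1.15  1.01] [548.  -26.6  88.4] w 70.2 f [-0.  -0.1  0.2]
shift [  1.2  54.1 -50.9] turn [ 0.03   0.001 -0.003] TCP [549.2  27.5  37.5]
```

View pics/s23.png

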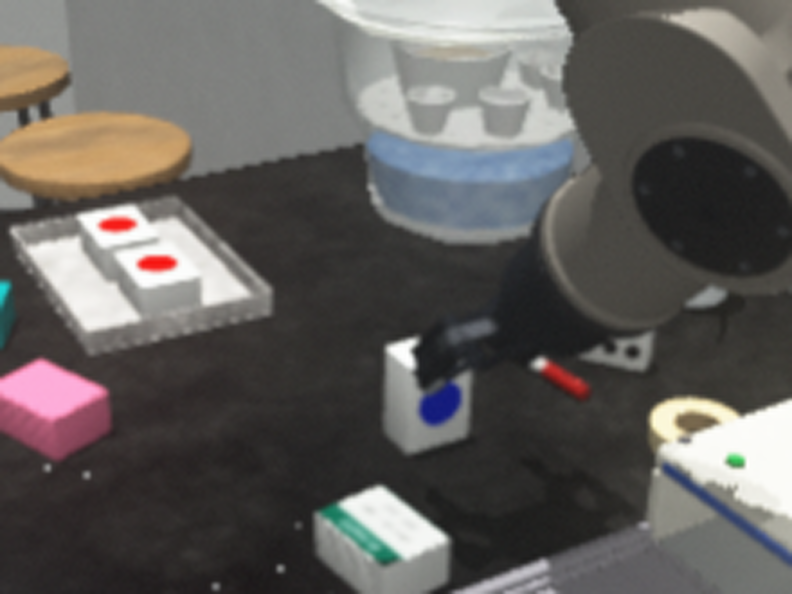

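Emit:
play_rows(series=[[[0.65,1,15,-14,0.03,0,0],[0.65,1,30,-28,0.03,0,0],[0.65,1,45,-42,0.03,0,0],[0.65,1,54,-50,0.03,0,0],[0.65,1,54,-50,0.03,0,0],[0.65,1,54,-50,0.03,0,0],[-1,1,54,-50,0.03,0,0],[-1,1,54,-50,0.03,0,0],[-1,1,54,-50,0.03,0,0],[-1,1,54,-50,0.03,0,0],[-1,1,54,-50,0.03,0,0]]])

```text
clock: 44.25
eef_pos: [550.5, 28.5, 41.9]
tool_rot: [[0.001, -0.01, 1.0], [0.706, 0.708, 0.007], [-0.708, 0.706, 0.007]]
ft_force: [-0.1, -0.2, 6.7]
width: 51.1
```

```bash
python3 - <<'E'
from h import *
st();print(ctrl.observe()['tool_rot'].round(3).tolist())
P=plan((530,-60,150),0,-.785)
E
```

```text
44.25 [ 0.19  0.7   0.06  1.97 -1.    1.01  1.04] [550.5  28.5  41.9] w 51.1 f [-0.1 -0.2  6.7]
[[0.001, -0.01, 1.0], [0.706, 0.708, 0.007], [-0.708, 0.706, 0.007]]
shift [-20.5 -92.  104.5] turn [-1.569e+00  1.000e-03 -1.100e-02] TCP [530.  -63.5 146.5]
```

Emit:
play_rows(series=[[[-1,0,0,35,0,0,0],[-1,0,0,70,0,0,0],[-1,-20,-92,105,-1.57,0,-0.01],[-1,-20,-92,105,-1.57,0,-0.01],[-1,-20,-92,105,-1.57,0,-0.01],[-1,-20,-92,105,-1.57,0,-0.01],[-1,-20,-92,105,-1.57,0,-0.01],[-1,-20,-92,105,-1.57,0,-0.01],[-1,-20,-92,105,-1.57,0,-0.01],[-1,-20,-92,105,-1.57,0,-0.01],[-1,-20,-92,105,-1.57,0,-0.01],[-1,-20,-92,105,-1.57,0,-0.01]]])

```text
clock: 45.25
eef_pos: [531.1, -63.1, 148.1]
tool_rot: [[0.004, 0.001, 1.0], [-0.427, 0.904, 0.001], [-0.904, -0.427, 0.004]]
ft_force: [0.1, -0.3, -2.2]
width: 51.1
```

```bash
python3 - <<'E'
from h import *
st()
P=plan((531,-350,150),0,-.785)
E
```

```text
45.25 [-0.73  0.41  0.58  2.06  0.29  0.83 -0.39] [531.1 -63.1 148.1] w 51.1 f [ 0.1 -0.3 -2.2]
shift [-1.000e-01 -2.904e+02 -1.600e+00] turn [-0.344  0.004 -0.002] TCP [ 531.  -353.5  146.5]
```

Emit:
play_rows(series=[[[-1,0,-290,0,-0.27,0,0],[-1,0,-290,0,-0.27,0,0],[-1,0,-290,0,-0.27,0,0],[-1,0,-290,0,-0.27,0,0],[-1,0,-290,0,-0.27,0,0],[-1,0,-290,0,-0.27,0,0],[-1,0,-290,0,-0.27,0,0],[-1,0,-290,0,-0.27,0,0],[-1,0,-290,0,-0.27,0,0],[-1,0,-290,0,-0.27,0,0],[-1,0,-290,0,-0.27,0,0]]])

```text
clock: 46.17
eef_pos: [530.6, -352.0, 146.0]
tool_rot: [[0.0, -0.003, 1.0], [-0.648, 0.761, 0.002], [-0.761, -0.648, -0.001]]
ft_force: [0.3, -0.7, 0.2]
width: 51.0
```

```bash
python3 - <<'E'
from h import *
st()
P=plan((531,-350,37),0,-.785)
p=optics.capture("scene"); save(p,"s24",(280,130,220,165),3.6)
p=optics.capture("top"); save(p,"t24",(280,90,150,170),3.5)
E
```

```text
46.17 [-0.44  0.58  0.75  2.06  0.6   0.56 -0.3 ] [ 530.6 -352.   146. ] w 51.0 f [ 0.3 -0.7  0.2]
shift [   0.4   -1.6 -112.6] turn [-0.079 -0.001 -0.002] TCP [ 531.  -353.5   33.5]
```

View pics/s24.png

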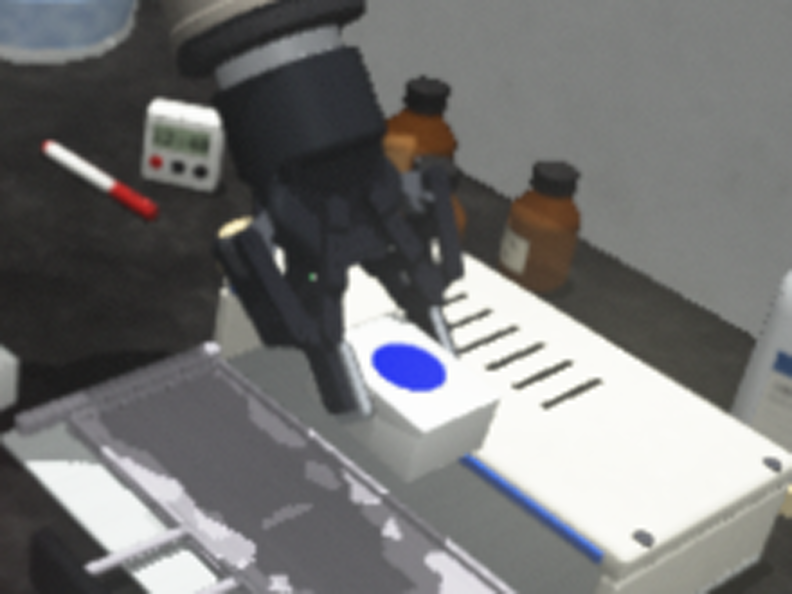

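View pics/t24.png

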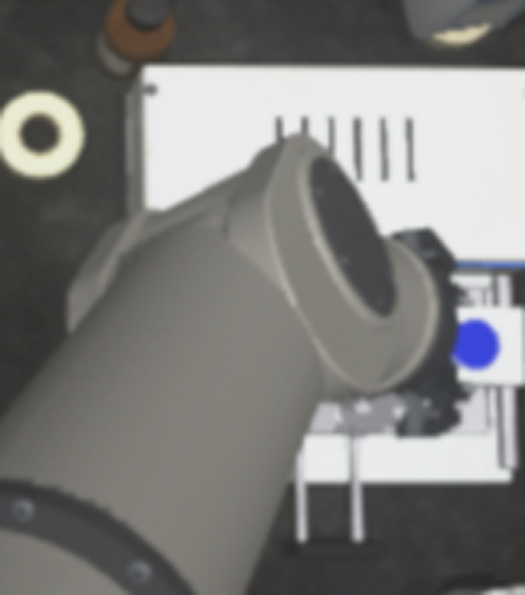

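The carton with its blue dot up hangs over the tray at (408,367) in the scene crop.

Emit:
play_rows(series=[[[-1,0,-1,-30,-0.08,0,0],[-1,0,-1,-60,-0.08,0,0],[-1,0,-1,-85,-0.08,0,0],[-1,0,-1,-98,-0.08,0,0],[-1,0,-1,-105,-0.08,0,0],[-1,0,-1,-107,-0.08,0,0],[-1,0,-1,-107,-0.08,0,0]]])

```text
clock: 46.85
eef_pos: [530.3, -353.7, 39.1]
tool_rot: [[-0.001, -0.003, 1.0], [-0.708, 0.706, 0.002], [-0.706, -0.708, -0.002]]
ft_force: [-0.7, 0.2, -0.2]
width: 51.2
```

```bash
python3 - <<'E'
from h import *
st()
p=optics.capture("scene"); save(p,"s25",(280,130,220,165),3.6)
E
```

```text
46.85 [-0.48  0.88  0.79  2.1   0.65  0.35 -0.54] [ 530.3 -353.7   39.1] w 51.2 f [-0.7  0.2 -0.2]
```

View pics/s25.png

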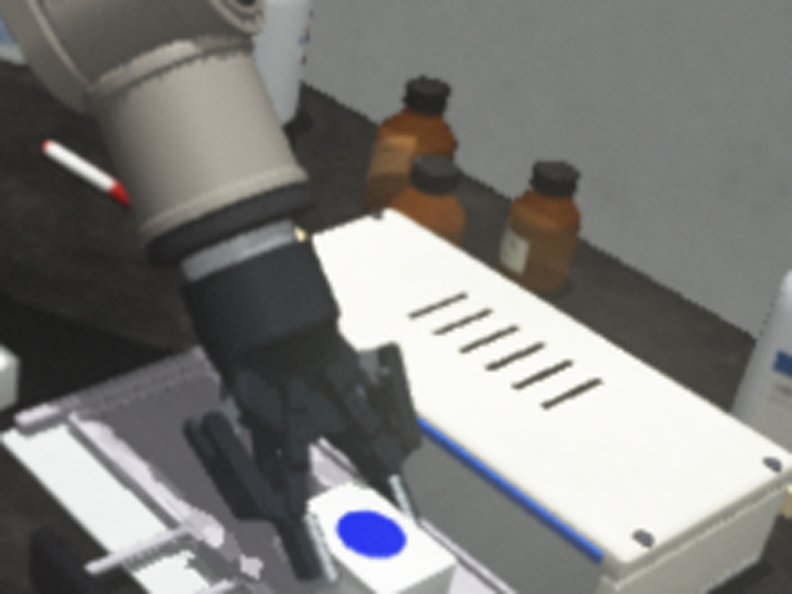

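Emit:
play_rows(series=[[[-1,0,0,-2,0,0,0],[-1,0,0,-4,0,0,0],[-1,0,0,-4,0,0,0],[-1,0,0,-4,0,0,0]]])

```text
clock: 47.23
eef_pos: [530.0, -354.0, 35.1]
tool_rot: [[-0.001, -0.002, 1.0], [-0.707, 0.707, 0.001], [-0.707, -0.707, -0.002]]
ft_force: [-0.2, -0.1, -0.5]
width: 51.0
```

Emit:
play_rows(series=[[[-1,0,0,-1,0,0,0],[-1,0,0,-2,0,0,0],[-1,0,0,-2,0,0,0]]])

```text
clock: 47.48
eef_pos: [529.9, -354.0, 32.7]
tool_rot: [[-0.001, -0.002, 1.0], [-0.707, 0.707, 0.001], [-0.707, -0.707, -0.002]]
ft_force: [0.1, 0.5, -0.4]
width: 51.3
```

Emit:
play_rows(series=[[[-1,0,0,-1,0,0,0],[-1,0,0,-2,0,0,0],[-1,0,0,-2,0,0,0]]])

```text
clock: 47.73
eef_pos: [531.1, -354.1, 32.1]
tool_rot: [[0.001, -0.001, 1.0], [-0.709, 0.706, 0.001], [-0.706, -0.709, -0.001]]
ft_force: [-0.1, 13.7, 26.0]
width: 50.9
```

Emit:
play_rows(series=[[[-1,0,0,1,0,0,0],[0.4,0,0,1,0,0,0],[0.55,0,0,1,0,0,0],[0.55,0,0,1,0,0,0],[0.55,0,0,1,0,0,0],[0.55,0,15,18,0,0,0],[0.55,0,30,45,0,0,0],[0.55,0,30,85,0,0,0],[0.55,0,30,125,0,0,0],[0.55,-10,60,150,0.1,0,0],[0.55,-20,100,160,0.2,0,0],[0.55,-30,140,160,0.3,0,0]]])

```text
clock: 48.73
eef_pos: [502.1, -221.9, 193.0]
tool_rot: [[0.002, -0.0, 1.0], [-0.462, 0.887, 0.001], [-0.887, -0.462, 0.001]]
ft_force: [0.8, -0.6, -0.9]
width: 66.1
```

```bash
python3 - <<'E'
from h import *
st()
p=cartons(35); save(p,"t26",(230,90,210,200),2.9)
P=plan((441,-90,26),.05,.6,80);plan((441,-90,26),.05,.6,0,P)
E
```

```text
48.73 [-0.55  0.31  0.67  2.1   0.41  0.79 -0.19] [ 502.1 -221.9  193. ] w 66.1 f [ 0.8 -0.6 -0.9]
0.96 [147. 216.] [464. 316.] yaw -0.06 [49, 80] 528 [228  91  89]
0.88 [114. 216.] [464. 404.] yaw 0.01 [85, 51] 568 [227  84  83]
0.86 [395. 194.] [ 530. -357.] yaw 0.01 [83, 60] 646 [ 75  86 225]
0.75 [200. 272.] [317. 167.] yaw 0.36 [76, 53] 576 [228 172 203]
0.57 [136. 276.] [303. 338.] yaw 1.05 [80, 58] 614 [ 95 197 196]
  sp [144. 276.] [297. 327.] 0.97
  sp [144. 214.] [470. 335.] 0.96
  sp [398. 192.] [ 538. -379.] 0.87
  sp [108. 211.] [478. 436.] 0.69
  sp [204. 271.] [316. 162.] 0.64
shift [ -59.3   89.4 -103.6] turn [1.082 0.03  0.044] TCP [ 443.1 -132.3   87.9]
shift [ -2.3  45.1 -66. ] turn [0. 0. 0.] TCP [440.9 -87.2  21.9]
```

View pics/t26.png

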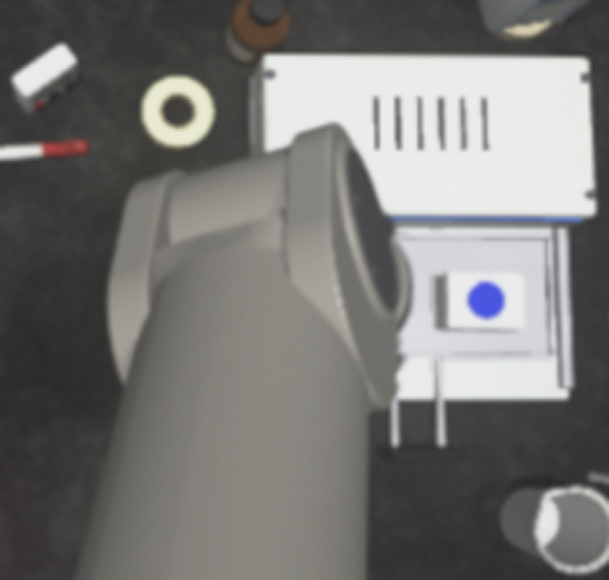

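Blue carton lies in the tray at (486,300) in the crop. Last carton next, near (441,-90) mm.

```bash
python3 - <<'E'
from h import *
P=plan((441,-90,26),.05,.45,80);plan((441,-90,26),.05,.45,0,P)
E
```

```text
shift [-59.8  99.1 -98. ] turn [0.932 0.026 0.045] TCP [ 442.6 -122.6   93.5]
shift [ -1.7  34.8 -72. ] turn [0. 0. 0.] TCP [440.9 -87.8  21.5]
```

Emit:
play_rows(series=[[[0.8,-60,99,0,0.94,0.026,0.045],[0.8,-60,99,0,0.94,0.026,0.045],[0.8,-60,99,0,0.94,0.026,0.045],[0.8,-60,99,0,0.94,0.026,0.045],[0.8,-60,99,0,0.94,0.026,0.045],[0.8,-60,99,0,0.94,0.026,0.045],[0.8,-60,99,0,0.94,0.026,0.045],[0.8,-60,99,0,0.94,0.026,0.045],[0.8,-60,99,-30,0.94,0.026,0.045],[0.8,-60,99,-70,0.94,0.026,0.045],[0.8,-60,99,-90,0.94,0.026,0.045],[0.8,-60,99,-90,0.94,0.026,0.045]]])

```text
clock: 49.88
eef_pos: [439.1, -123.9, 95.4]
tool_rot: [[-0.033, -0.041, 0.999], [0.438, 0.898, 0.051], [-0.898, 0.439, -0.012]]
ft_force: [-0.1, 1.5, -0.1]
width: 77.2
```

```bash
python3 - <<'E'
from h import *
p=cartons(35)
st();print(ctrl.observe()['tool_rot'].round(3).tolist())
P=plan((441,-90,26),.05,.45,80)
p=optics.capture("scene"); save(p,"s27",(200,120,220,165),3.6)
E
```

```text
0.97 [114. 215.] [464. 404.] yaw -0.07 [50, 83] 545 [225  82  80]
0.81 [297. 227.] [438. -90.] yaw 0.11 [74, 51] 508 [228 229 229]
0.77 [147. 216.] [464. 315.] yaw -0.09 [46, 80] 487 [226  89  87]
0.77 [334. 281.] [ 296. -190.] yaw 0.01 [77, 57] 613 [167 108 126]
0.58 [390. 186.] [ 551. -343.] yaw 0.47 [61, 29] 174 [232 234 234]
0.58 [137. 275.] [304. 338.] yaw 1.06 [78, 57] 606 [ 94 194 193]
0.55 [200. 272.] [316. 168.] yaw 0.36 [76, 52] 559 [226 170 200]
  sp [144. 215.] [468. 333.] 0.93
  sp [144. 277.] [297. 327.] 0.9
  sp [112. 214.] [468. 424.] 0.89
  sp [335. 282.] [ 289. -200.] 0.88
  sp [295. 225.] [444. -87.] 0.77
  sp [204. 271.] [316. 161.] 0.61
  sp [398. 192.] [ 539. -380.] 0.54
50.03 [ 0.02  0.46  0.48  2.11 -0.72  1.02  1.05] [ 442.  -124.3  100.5] w 77.0 f [ 0.6 -0.7  0.7]
[[-0.026, -0.045, 0.999], [0.437, 0.898, 0.052], [-0.899, 0.438, -0.004]]
shift [ 0.6  1.7 -7. ] turn [-0.003 -0.004 -0.002] TCP [ 442.6 -122.6   93.5]
```

View pics/s27.png

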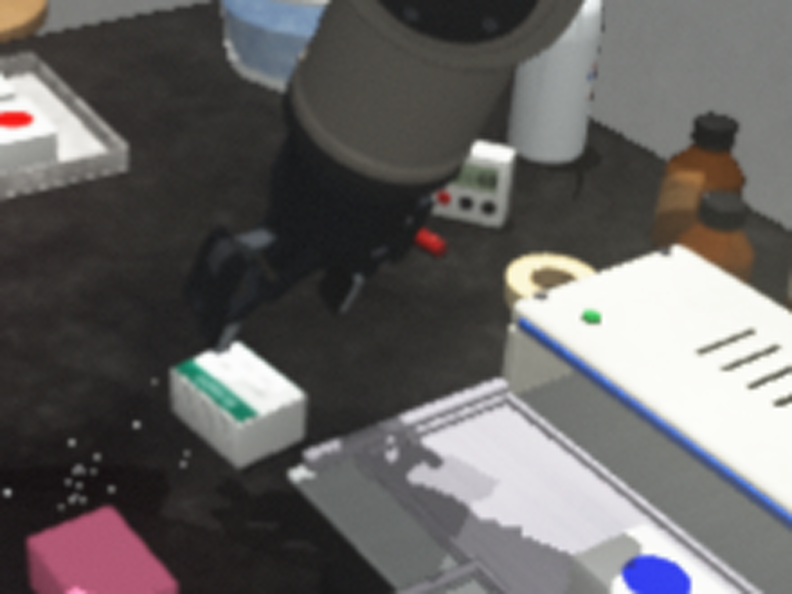

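```bash
python3 - <<'E'
from h import *
P=plan((441,-90,26),.06,.6,30);P=plan((441,-90,26),.06,.6,0)
E
```

```text
shift [ -0.6  20.1 -54.5] turn [0.147 0.006 0.008] TCP [ 441.8 -104.1   46.6]
shift [ -1.6  37.  -79.2] turn [0.147 0.006 0.008] TCP [440.8 -87.2  21.9]
```

Emit:
play_rows(series=[[[0.8,-1,5,-14,0.08,0.006,0.008],[0.8,-1,10,-28,0.147,0.006,0.008],[0.8,-1,15,-42,0.147,0.006,0.008],[0.8,-1,20,-52,0.147,0.006,0.008],[0.8,-1,20,-52,0.147,0.006,0.008]]])

```text
clock: 50.5
eef_pos: [440.6, -102.3, 47.3]
tool_rot: [[-0.037, -0.05, 0.998], [0.564, 0.824, 0.062], [-0.825, 0.565, -0.002]]
ft_force: [-1.2, -0.1, 0.4]
width: 76.9
```

```bash
python3 - <<'E'
from h import *
st();P=plan((441,-90,26),.06,.6,0)
E
```

```text
50.5 [ 0.13  0.61  0.39  2.1  -0.86  1.05  1.22] [ 440.6 -102.3   47.3] w 76.9 f [-1.2 -0.1  0.4]
shift [  0.3  15.1 -25.4] turn [-0.    -0.002 -0.002] TCP [440.8 -87.2  21.9]
```

Emit:
play_rows(series=[[[0.8,0,8,-13,0,0,0],[0.8,0,15,-24,0,0,0],[0.8,0,15,-24,0,0,0],[0.8,0,15,-24,0,0,0],[-1,0,15,-24,0,0,0],[-1,0,15,-24,0,0,0],[-1,0,15,-24,0,0,0],[-1,0,15,-24,0,0,0],[-1,0,15,-24,0,0,0]]])

```text
clock: 51.25
eef_pos: [441.4, -89.2, 25.1]
tool_rot: [[-0.033, -0.05, 0.998], [0.565, 0.823, 0.06], [-0.825, 0.566, 0.001]]
ft_force: [-0.4, -1.4, 7.7]
width: 51.0
```

```bash
python3 - <<'E'
from h import *
st();print(ctrl.observe()['tool_rot'].round(3).tolist())
P=plan((540,20,130),0,.6-1.571)
E
```

```text
51.25 [ 0.13  0.64  0.36  2.12 -0.9   1.01  1.25] [441.4 -89.2  25.1] w 51.0 f [-0.4 -1.4  7.7]
[[-0.033, -0.05, 0.998], [0.565, 0.823, 0.06], [-0.825, 0.566, 0.001]]
shift [ 98.6 105.  102.1] turn [-1.572 -0.047 -0.048] TCP [540.   15.9 127.2]
```

Emit:
play_rows(series=[[[-1,0,0,30,0,0,0],[-1,20,20,60,0,0,0],[-1,99,105,102,-1.572,-0.047,-0.048],[-1,99,105,102,-1.572,-0.047,-0.048],[-1,99,105,102,-1.572,-0.047,-0.048],[-1,99,105,102,-1.572,-0.047,-0.048],[-1,99,105,102,-1.572,-0.047,-0.048],[-1,99,105,102,-1.572,-0.047,-0.048],[-1,99,105,102,-1.572,-0.047,-0.048],[-1,99,105,102,-1.572,-0.047,-0.048],[-1,99,105,102,-1.572,-0.047,-0.048],[-1,99,105,102,-1.572,-0.047,-0.048]]])

```text
clock: 52.25
eef_pos: [541.1, 16.7, 128.2]
tool_rot: [[-0.009, -0.023, 1.0], [-0.428, 0.904, 0.017], [-0.904, -0.427, -0.018]]
ft_force: [0.8, -0.1, -3.3]
width: 51.2
```

```bash
python3 - <<'E'
from h import *
st()
P=plan((540,20,130),0,.6-1.571)
E
```

```text
52.25 [-1.03  0.59  0.85  2.01 -0.    0.84 -0.22] [541.1  16.7 128.2] w 51.2 f [ 0.8 -0.1 -3.3]
shift [-1.1 -0.8 -1. ] turn [-0.529 -0.022 -0.012] TCP [540.   15.9 127.2]
```

Emit:
play_rows(series=[[[-1,0,0,0,-0.44,-0.02,-0.01],[-1,0,0,0,-0.44,-0.02,-0.01],[-1,0,0,0,-0.44,-0.02,-0.01],[-1,0,0,0,-0.44,-0.02,-0.01],[-1,0,0,0,-0.44,-0.02,-0.01],[-1,0,0,0,-0.44,-0.02,-0.01]]])

```text
clock: 52.75
eef_pos: [540.1, 16.6, 126.1]
tool_rot: [[-0.003, -0.006, 1.0], [-0.769, 0.639, 0.002], [-0.639, -0.769, -0.007]]
ft_force: [-0.4, 0.2, -0.0]
width: 51.0
```

```bash
python3 - <<'E'
from h import *
st()
P=plan((540,20,38.5),0,.6-1.571)
p=optics.capture("scene"); save(p,"s28",(160,70,220,165),3.6)
E
```

```text
52.75 [-1.23  0.89  0.96  1.96  0.14  0.95 -0.46] [540.1  16.6 126.1] w 51.0 f [-0.4  0.2 -0. ]
shift [ -0.1  -0.8 -90.4] turn [-0.093 -0.007 -0.001] TCP [540.   15.9  35.7]
```

View pics/s28.png

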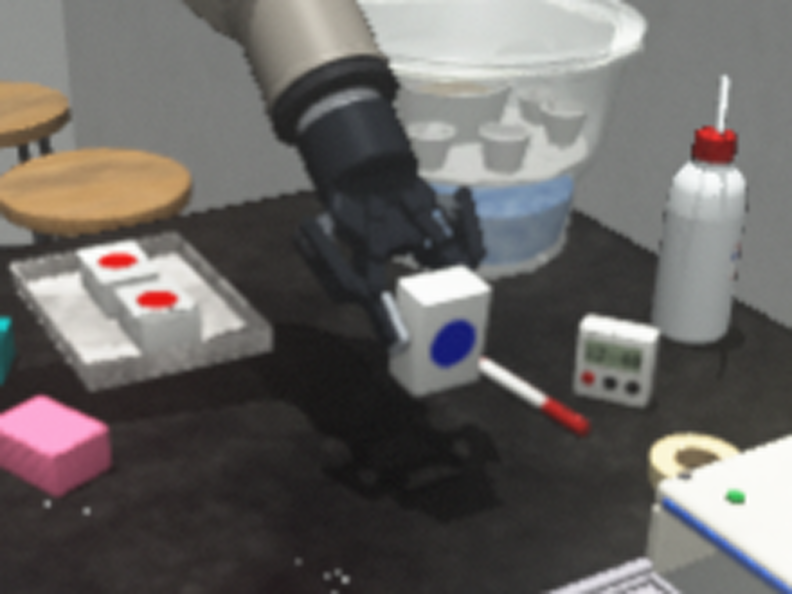

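Fourth: blue dot at (453,343). Lowering.

Emit:
play_rows(series=[[[-1,0,0,-35,-0.09,0,0],[-1,0,0,-65,-0.09,0,0],[-1,0,0,-80,-0.09,0,0],[-1,0,0,-84,-0.09,0,0],[-1,0,0,-86,-0.09,0,0],[-1,0,0,-86,-0.09,0,0]]])

```text
clock: 53.3
eef_pos: [540.6, 15.5, 41.9]
tool_rot: [[-0.004, -0.003, 1.0], [-0.823, 0.569, -0.002], [-0.569, -0.823, -0.005]]
ft_force: [0.2, -0.4, -0.3]
width: 50.6
```

Emit:
play_rows(series=[[[-1,0,0,-1,0,0,0],[-1,0,0,-2,0,0,0],[-1,0,0,-2,0,0,0]]])

```text
clock: 53.55
eef_pos: [540.3, 16.6, 38.9]
tool_rot: [[-0.003, -0.004, 1.0], [-0.823, 0.568, -0.0], [-0.568, -0.823, -0.005]]
ft_force: [-0.4, 0.3, -0.5]
width: 51.0
```

Emit:
play_rows(series=[[[-1,0,0,-1,0,0,0],[-1,0,0,-2,0,0,0],[-1,0,0,-2,0,0,0]]])

```text
clock: 53.8
eef_pos: [540.1, 16.5, 36.2]
tool_rot: [[-0.004, -0.005, 1.0], [-0.824, 0.567, 0.0], [-0.567, -0.824, -0.006]]
ft_force: [0.0, 1.1, -1.0]
width: 50.9
```

Emit:
play_rows(series=[[[-1,0,0,-1,0,0,0],[-1,0,0,-2,0,0,0],[-1,0,0,-2,0,0,0]]])

```text
clock: 54.05
eef_pos: [540.1, 16.4, 35.2]
tool_rot: [[-0.004, -0.005, 1.0], [-0.824, 0.566, -0.001], [-0.566, -0.824, -0.006]]
ft_force: [-4.6, 7.9, 15.8]
width: 50.5
```

Emit:
play_rows(series=[[[-1,0,0,1,0,0,0],[0.6,0,0,1,0,0,0],[0.65,0,0,1,0,0,0],[0.65,0,0,1,0,0,0],[0.65,0,0,1,0,0,0],[0.65,0,25,18,0,0,0],[0.65,0,53,38,0,0,0],[0.65,0,65,75,0,0,0],[0.65,0,65,115,0,0,0],[0.65,0,40,145,0.12,0,0],[0.65,0,0,150,0.24,0,0]]])

```text
clock: 54.97
eef_pos: [543.1, 27.3, 184.5]
tool_rot: [[0.005, -0.011, 1.0], [-0.679, 0.734, 0.012], [-0.734, -0.679, -0.004]]
ft_force: [2.6, -0.6, 1.5]
width: 70.2
```

```bash
python3 - <<'E'
from h import *
st()
p=cartons(72)
P=plan((540,1,41),0,.785,80)
E
```

```text
54.97 [-1.25  0.71  1.    1.95  0.15  1.01 -0.38] [543.1  27.3 184.5] w 70.2 f [ 2.6 -0.6  1.5]
0.75 [395. 194.] [ 526. -343.] yaw 0.01 [79, 52] 600 [ 76  87 221]
0.75 [136. 275.] [310. 326.] yaw 1.13 [76, 57] 625 [ 80 167 166]
0.62 [200. 272.] [321. 161.] yaw 0.37 [74, 51] 579 [163 105 123]
0.62 [334. 280.] [ 303. -181.] yaw 0.01 [77, 55] 644 [224 166 196]
0.55 [260. 188.] [536.   9.] yaw -1.56 [33, 54] 277 [229 230 230]
  sp [145. 214.] [471. 330.] 0.91
  sp [144. 274.] [305. 327.] 0.83
  sp [334. 280.] [ 295. -197.] 0.75
  sp [266. 188.] [548.  -8.] 0.66
  sp [203. 270.] [316. 164.] 0.65
  sp [398. 194.] [ 534. -380.] 0.61
  sp [130. 218.] [459. 373.] 0.57
shift [  0.4 -70.  -91.6] turn [ 1.528 -0.008  0.003] TCP [540.  -52.   94.1]
```

Emit:
play_rows(series=[[[0.65,-2,-70,0,1.55,0,0],[0.65,-2,-70,0,1.55,0,0],[0.65,-2,-70,0,1.55,0,0],[0.65,-2,-70,0,1.55,0,0],[0.65,-2,-70,0,1.55,0,0],[0.65,-2,-70,0,1.55,0,0],[0.65,-2,-70,0,1.55,0,0],[0.65,-2,-70,0,1.55,0,0],[0.65,-2,-70,0,1.55,0,0],[0.65,-2,-70,-40,1.55,0,0],[0.65,-2,-70,-80,1.55,0,0],[0.65,-2,-70,-92,1.55,0,0]]])

```text
clock: 56.12
eef_pos: [537.9, -46.8, 88.2]
tool_rot: [[-0.006, -0.005, 1.0], [0.64, 0.768, 0.007], [-0.768, 0.64, -0.001]]
ft_force: [-0.5, 1.0, -1.4]
width: 70.7
```

Emit:
play_rows(series=[[[0.65,0,0,0,0.05,0,0],[0.65,0,0,0,0.05,0,0],[0.65,0,0,0,0.05,0,0]]])

```text
clock: 56.37
eef_pos: [537.8, -48.5, 89.8]
tool_rot: [[-0.007, -0.002, 1.0], [0.672, 0.741, 0.007], [-0.741, 0.672, -0.004]]
ft_force: [0.0, 0.6, -0.5]
width: 70.6
```

```bash
python3 - <<'E'
from h import *
st()
P=plan((540,1,41),0,.785)
p=optics.capture("scene"); save(p,"s29",(160,80,220,165),3.6)
E
```

```text
56.37 [ 0.06  0.65  0.39  1.94 -0.98  1.22  1.08] [537.8 -48.5  89.8] w 70.6 f [ 0.   0.6 -0.5]
shift [  2.2  53.  -52.3] turn [ 0.048 -0.004 -0.007] TCP [540.    4.5  37.5]
```

View pics/s29.png

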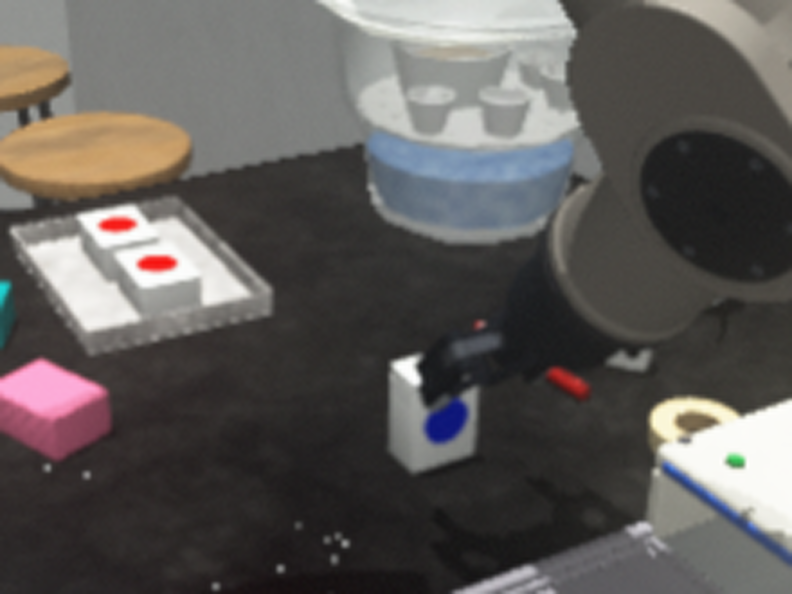

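Emit:
play_rows(series=[[[0.65,2,15,-15,0.01,0,0],[0.65,2,30,-30,0.01,0,0],[0.65,2,45,-44,0.01,0,0],[0.65,2,52,-54,0.01,0,0],[0.65,2,52,-54,0.01,0,0],[0.65,2,52,-54,0.01,0,0],[-1,2,52,-54,0.01,0,0],[-1,2,52,-54,0.01,0,0],[-1,2,52,-54,0.01,0,0],[-1,2,52,-54,0.01,0,0],[-1,2,52,-54,0.01,0,0]]])

```text
clock: 57.33
eef_pos: [541.0, 3.6, 38.4]
tool_rot: [[-0.005, -0.006, 1.0], [0.679, 0.734, 0.008], [-0.734, 0.68, 0.001]]
ft_force: [-1.0, -1.7, 9.2]
width: 51.2
```

```bash
python3 - <<'E'
from h import *
st();R=ctrl.observe()['tool_rot'];print(R.round(3).tolist(), "G",(ctrl.observe()['eef_pos']-5*R[:,0]).round(1),"tilt",np.arcsin(R[1,0]))
P=plan((530,-60,150),0,np.arcsin(R[1,0])-1.571)
E
```

```text
57.33 [ 0.13  0.7   0.18  1.98 -1.01  1.05  1.08] [541.    3.6  38.4] w 51.2 f [-1.  -1.7  9.2]
[[-0.005, -0.006, 1.0], [0.679, 0.734, 0.008], [-0.734, 0.68, 0.001]] G [5.41e+02 2.00e-01 4.20e+01] tilt 0.74706953579472
shift [-11.  -67.3 108.2] turn [-1.571 -0.005 -0.007] TCP [530.  -63.7 146.6]
```

Emit:
play_rows(series=[[[-1,0,0,35,0,0,0],[-1,0,0,70,0,0,0],[-1,-11,-67,108,-1.571,0,0],[-1,-11,-67,108,-1.571,0,0],[-1,-11,-67,108,-1.571,0,0],[-1,-11,-67,108,-1.571,0,0],[-1,-11,-67,108,-1.571,0,0],[-1,-11,-67,108,-1.571,0,0],[-1,-11,-67,108,-1.571,0,0],[-1,-11,-67,108,-1.571,0,0],[-1,-11,-67,108,-1.571,0,0],[-1,-11,-67,108,-1.571,0,0]]])

```text
clock: 58.33
eef_pos: [530.4, -62.8, 147.4]
tool_rot: [[-0.003, -0.003, 1.0], [-0.45, 0.893, 0.001], [-0.893, -0.45, -0.004]]
ft_force: [0.9, 0.2, -2.6]
width: 50.8
```

```bash
python3 - <<'E'
from h import *
st()
P=plan((531,-248,150),0,-.824)
E
```

```text
58.33 [-0.85  0.46  0.72  2.06  0.22  0.82 -0.32] [530.4 -62.8 147.4] w 50.8 f [ 0.9  0.2 -2.6]
shift [   0.6 -188.8   -0.8] turn [-0.357 -0.004 -0.   ] TCP [ 531.  -251.7  146.6]
```

Emit:
play_rows(series=[[[-1,1,-189,0,-0.28,0,0],[-1,1,-189,0,-0.28,0,0],[-1,1,-189,0,-0.28,0,0],[-1,1,-189,0,-0.28,0,0],[-1,1,-189,0,-0.28,0,0],[-1,1,-189,0,-0.28,0,0],[-1,1,-189,0,-0.28,0,0],[-1,1,-189,0,-0.28,0,0]]])

```text
clock: 59.0
eef_pos: [530.6, -251.5, 145.5]
tool_rot: [[-0.007, -0.005, 1.0], [-0.676, 0.737, -0.002], [-0.737, -0.676, -0.009]]
ft_force: [-0.0, 0.7, -0.9]
width: 51.3
```

```bash
python3 - <<'E'
from h import *
st()
P=plan((531,-248,38),0,-.824)
p=optics.capture("scene"); save(p,"s30",(280,130,220,165),3.6)
E
```

```text
59.0 [-0.73  0.63  0.87  2.1   0.47  0.63 -0.35] [ 530.6 -251.5  145.5] w 51.3 f [-0.   0.7 -0.9]
shift [   0.4   -0.2 -110.9] turn [-0.082 -0.009  0.002] TCP [ 531.  -251.7   34.6]
```

View pics/s30.png

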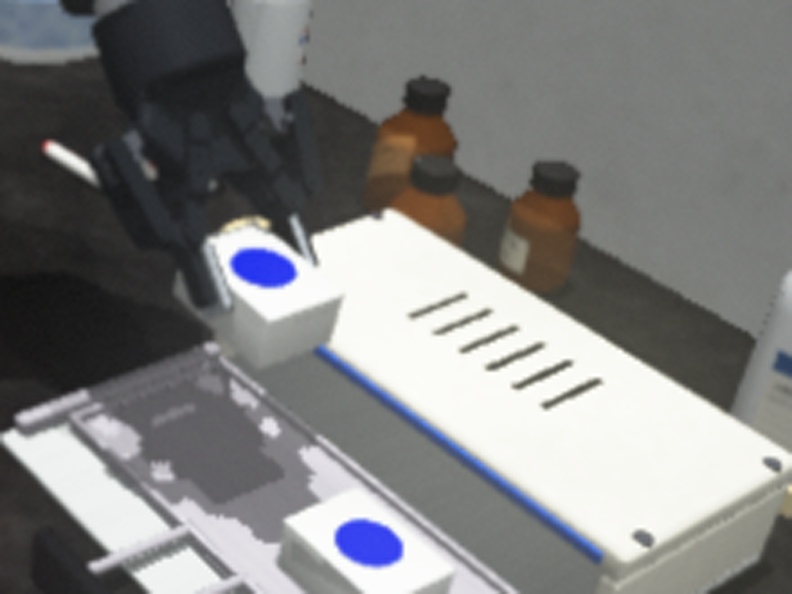

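Emit:
play_rows(series=[[[-1,0,0,-30,-0.08,-0.009,0],[-1,0,0,-60,-0.08,-0.009,0],[-1,0,0,-85,-0.08,-0.009,0],[-1,0,0,-98,-0.08,-0.009,0],[-1,0,0,-104,-0.08,-0.009,0],[-1,0,0,-104,-0.08,-0.009,0],[-1,0,0,-104,-0.08,-0.009,0]]])

```text
clock: 59.63
eef_pos: [530.7, -251.4, 41.7]
tool_rot: [[-0.001, 0.001, 1.0], [-0.733, 0.68, -0.001], [-0.68, -0.733, -0.0]]
ft_force: [0.6, 0.1, -0.8]
width: 51.6
```

Emit:
play_rows(series=[[[-1,0,0,-2,0,0,0],[-1,0,0,-4,0,0,0],[-1,0,0,-4,0,0,0]]])

```text
clock: 59.88
eef_pos: [530.6, -251.6, 37.4]
tool_rot: [[-0.001, 0.002, 1.0], [-0.732, 0.681, -0.002], [-0.681, -0.732, 0.0]]
ft_force: [-1.3, 0.8, -1.5]
width: 51.3
```

Emit:
play_rows(series=[[[-1,0,0,-1,0,0,0],[-1,0,0,-2,0,0,0],[-1,0,0,-2,0,0,0]]])

```text
clock: 60.13
eef_pos: [530.3, -251.8, 35.1]
tool_rot: [[-0.002, 0.001, 1.0], [-0.733, 0.681, -0.002], [-0.681, -0.733, -0.0]]
ft_force: [0.0, 0.1, -0.3]
width: 51.2
```

Emit:
play_rows(series=[[[-1,0,0,-1,0,0,0],[-1,0,0,-2,0,0,0],[-1,0,0,-2,0,0,0]]])

```text
clock: 60.38
eef_pos: [531.8, -251.8, 34.8]
tool_rot: [[0.0, 0.002, 1.0], [-0.734, 0.679, -0.001], [-0.679, -0.734, 0.002]]
ft_force: [-0.3, 16.2, 34.5]
width: 51.2
```

Emit:
play_rows(series=[[[-1,0,0,1,0,0,0],[0.4,0,0,1,0,0,0],[0.55,0,0,1,0,0,0],[0.55,0,0,1,0,0,0],[0.55,0,0,1,0,0,0],[0.55,0,15,18,0,0,0],[0.55,0,30,45,0,0,0],[0.55,0,30,85,0,0,0],[0.55,0,30,125,0.1,0,0],[0.55,0,60,150,0.2,0,0],[0.55,0,100,160,0.3,0,0],[0.55,0,140,160,0.4,0,0]]])

```text
clock: 61.38
eef_pos: [530.4, -123.7, 195.1]
tool_rot: [[0.001, 0.003, 1.0], [-0.403, 0.915, -0.003], [-0.915, -0.403, 0.002]]
ft_force: [1.2, 0.5, -0.2]
width: 66.1
```

```bash
python3 - <<'E'
from h import *
st()
p=cartons(47); save(p,"t31",scale=1.5)
for r in models.spot_point(p,"tray_handle")+models.spot_point(p,"tray_floor"): print(r["confidence"],onz(p,r["pixel"],38).round())
p=optics.capture("scene"); save(p,"s31",scale=1.5)
P=plan((384,-296,150),0,0)
E
```

```text
61.38 [-0.74  0.35  0.75  2.04  0.24  0.87 -0.19] [ 530.4 -123.7  195.1] w 66.1 f [ 1.2  0.5 -0.2]
0.82 [395. 193.] [ 531. -353.] yaw 0.01 [76, 54] 544 [ 75  86 220]
0.79 [147. 215.] [465. 312.] yaw -0.07 [50, 80] 547 [223  87  85]
0.75 [114. 215.] [464. 399.] yaw -0.05 [48, 82] 534 [222  80  79]
0.75 [136. 276.] [305. 334.] yaw 1.07 [74, 56] 576 [ 91 189 189]
0.66 [334. 280.] [ 299. -186.] yaw 0.01 [73, 54] 597 [224 166 196]
0.57 [356. 194.] [ 529. -248.] yaw 0.01 [78, 51] 543 [ 83  93 224]
0.4 [189. 271.] [320. 195.] yaw 1.27 [41, 24] 108 [222 148 172]
  sp [357. 191.] [ 542. -262.] 0.95
  sp [398. 192.] [ 539. -379.] 0.92
  sp [334. 281.] [ 292. -197.] 0.8
  sp [143. 274.] [304. 330.] 0.79
  sp [111. 214.] [469. 426.] 0.75
  sp [204. 271.] [316. 162.] 0.64
  sp [144. 213.] [473. 334.] 0.58
0.74 [ 387. -304.   38.]
0.72 [ 530. -295.   38.]
shift [-145.6 -171.3  -45.9] turn [ 0.424 -0.003  0.001] TCP [ 384. -296.  145.]
```

View pics/t31.png

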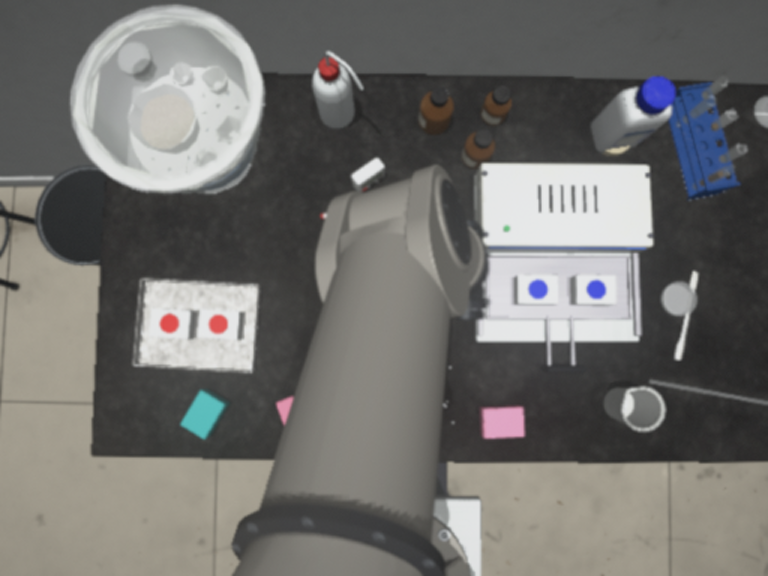

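View pics/s31.png

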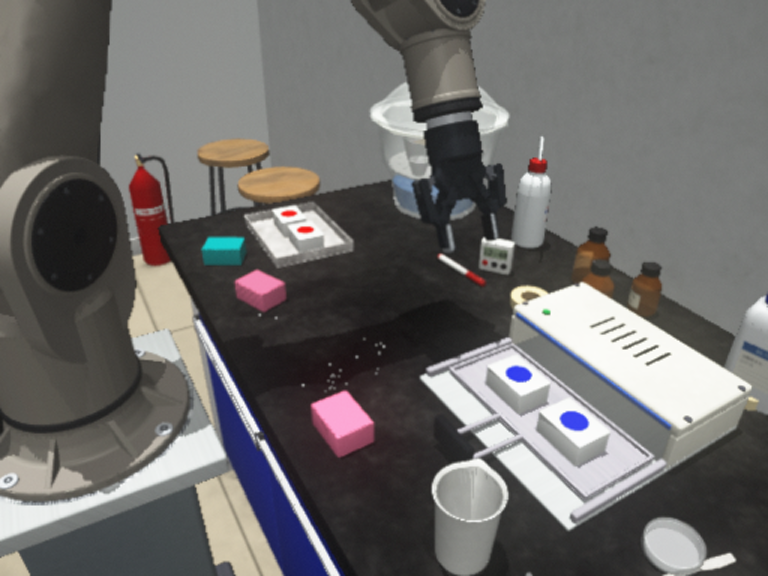

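Two blue cartons are in the tray at (538,289) and (596,289), two red in the pan at (170,323) and (218,323). Now to the handle.

Emit:
play_rows(series=[[[0,-60,-60,0,0.12,0,0],[0,-146,-171,0,0.424,0,0],[0,-146,-171,0,0.424,0,0],[0,-146,-171,0,0.424,0,0],[0,-146,-171,0,0.424,0,0],[0,-146,-171,0,0.424,0,0],[0,-146,-171,0,0.424,0,0],[0,-146,-171,-40,0.424,0,0],[0,-146,-171,-80,0.424,0,0],[0,-146,-171,-100,0.424,0,0],[0,-146,-171,-100,0.424,0,0],[0,-146,-171,-100,0.424,0,0]]])

```text
clock: 62.68
eef_pos: [382.6, -295.2, 90.4]
tool_rot: [[-0.007, 0.002, 1.0], [0.002, 1.0, -0.002], [-1.0, 0.002, -0.007]]
ft_force: [-0.4, -1.3, 1.1]
width: 42.8
```

```bash
python3 - <<'E'
from h import *
st()
P=plan((384.5,-296,43),0,0)
p=optics.capture("scene"); save(p,"s32",(230,180,220,165),3.6)
E
```

```text
62.68 [ 0.01  0.39  0.62  2.18 -0.36  0.67  0.88] [ 382.6 -295.2   90.4] w 42.8 f [-0.4 -1.3  1.1]
shift [  1.9  -0.8 -52.4] turn [-0.002 -0.007  0.002] TCP [ 384.5 -296.    38. ]
```

View pics/s32.png

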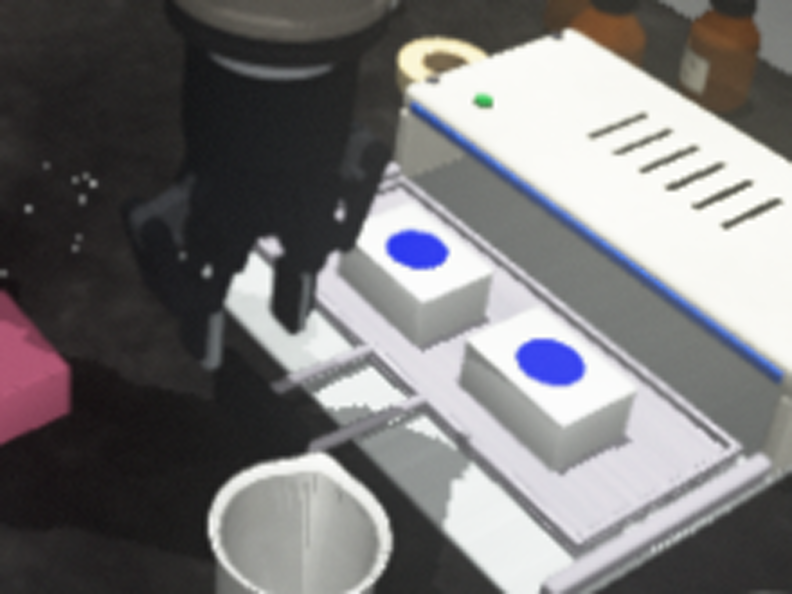

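Emit:
play_rows(series=[[[0,1,-1,-30,0,-0.006,0],[0,1,-1,-51,0,-0.006,0],[0,1,-1,-51,0,-0.006,0],[0,1,-1,-51,0,-0.006,0],[-1,1,-1,-51,0,-0.006,0],[-1,1,-1,-51,0,-0.006,0],[-1,1,-1,-51,0,-0.006,0],[-1,1,-1,-51,0,-0.006,0]]])

```text
clock: 63.4
eef_pos: [386.5, -296.3, 42.2]
tool_rot: [[0.007, 0.0, 1.0], [0.001, 1.0, -0.0], [-1.0, 0.001, 0.007]]
ft_force: [-1.2, 1.5, 17.7]
width: 11.0
```

Emit:
play_rows(series=[[[-1,3,0,0,0,0,0],[-1,8,0,0,0,0,0],[-1,15,0,0,0,0,0],[-1,23,0,0,0,0,0],[-1,31,0,0,0,0,0],[-1,39,0,0,0,0,0],[-1,47,0,0,0,0,0],[-1,55,0,0,0,0,0],[-1,62,0,0,0,0,0],[-1,67,0,0,0,0,0],[-1,70,0,0,0,0,0],[-1,70,0,0,0,0,0]]])

```text
clock: 64.4
eef_pos: [457.2, -295.8, 42.3]
tool_rot: [[0.007, -0.001, 1.0], [0.001, 1.0, 0.001], [-1.0, 0.001, 0.007]]
ft_force: [1.7, 4.1, 13.9]
width: 10.5
```

Emit:
play_rows(series=[[[-1,3,0,0,0,0,0],[-1,8,0,0,0,0,0],[-1,15,0,0,0,0,0],[-1,23,0,0,0,0,0],[-1,31,0,0,0,0,0],[-1,39,0,0,0,0,0],[-1,46,0,0,0,0,0],[-1,52,0,0,0,0,0],[-1,56,0,0,0,0,0],[-1,59,0,0,0,0,0],[-1,60,0,0,0,0,0],[-1,60,0,0,0,0,0]]])

```text
clock: 65.4
eef_pos: [516.8, -295.4, 42.3]
tool_rot: [[0.006, -0.001, 1.0], [0.002, 1.0, 0.001], [-1.0, 0.002, 0.006]]
ft_force: [1.4, 5.2, 10.3]
width: 10.7
```

Emit:
play_rows(series=[[[-1,2,0,0,0,0,0],[-1,5,0,0,0,0,0],[-1,5,0,0,0,0,0],[-1,5,0,0,0,0,0]]])

```text
clock: 65.73
eef_pos: [521.7, -295.3, 42.3]
tool_rot: [[0.007, -0.001, 1.0], [0.002, 1.0, 0.001], [-1.0, 0.002, 0.007]]
ft_force: [0.6, 4.2, 10.9]
width: 10.7
```

Emit:
play_rows(series=[[[-1,2,0,0,0,0,0],[-1,4,0,0,0,0,0],[-1,4,0,0,0,0,0],[-1,4,0,0,0,0,0]]])

```text
clock: 66.07
eef_pos: [524.3, -295.3, 42.3]
tool_rot: [[0.004, -0.0, 1.0], [0.003, 1.0, -0.0], [-1.0, 0.003, 0.004]]
ft_force: [-7.0, 7.2, 19.1]
width: 11.1
```

Emit:
play_rows(series=[[[-1,2,0,0,0,0,0],[-1,2,0,0,0,0,0],[-1,2,0,0,0,0,0]]])

```text
clock: 66.32
eef_pos: [524.3, -295.3, 42.2]
tool_rot: [[0.002, 0.001, 1.0], [0.004, 1.0, -0.001], [-1.0, 0.004, 0.002]]
ft_force: [-18.5, 9.1, 30.0]
width: 10.8
```

Emit:
play_rows(series=[[[-1,-2,0,0,0,0,0],[-0.2,-2,0,0,0,0,0],[-0.2,-2,0,0,0,0,0],[-0.2,-2,0,0,0,0,0],[-0.2,-2,0,0,0,0,0],[-0.2,-2,0,30,0,0,0],[-0.2,-2,0,70,0,0,0],[-0.2,-20,0,110,0,0,0],[-0.2,-60,30,150,0,0,0],[-0.2,-90,60,180,0,0,0],[-0.2,-90,100,200,0,0,0],[-0.2,-90,140,200,0,0,0]]])

```text
clock: 67.32
eef_pos: [438.2, -182.9, 235.6]
tool_rot: [[0.006, 0.005, 1.0], [0.001, 1.0, -0.005], [-1.0, 0.002, 0.006]]
ft_force: [1.8, 0.4, 0.9]
width: 33.9
```

```bash
python3 - <<'E'
from h import *
st()
p=optics.capture("top"); save(p,"t33",scale=1.5)
for r in models.spot_point(p,"tray_handle"): print(r["confidence"],onz(p,r["pixel"],38).round())
p=optics.capture("scene"); save(p,"s33",(230,100,280,210),2.8)
E
```

```text
67.32 [-0.41  0.11  0.73  2.09 -0.09  0.97  0.37] [ 438.2 -182.9  235.6] w 33.9 f [1.8 0.4 0.9]
0.57 [ 526. -305.   38.]
```

View pics/t33.png

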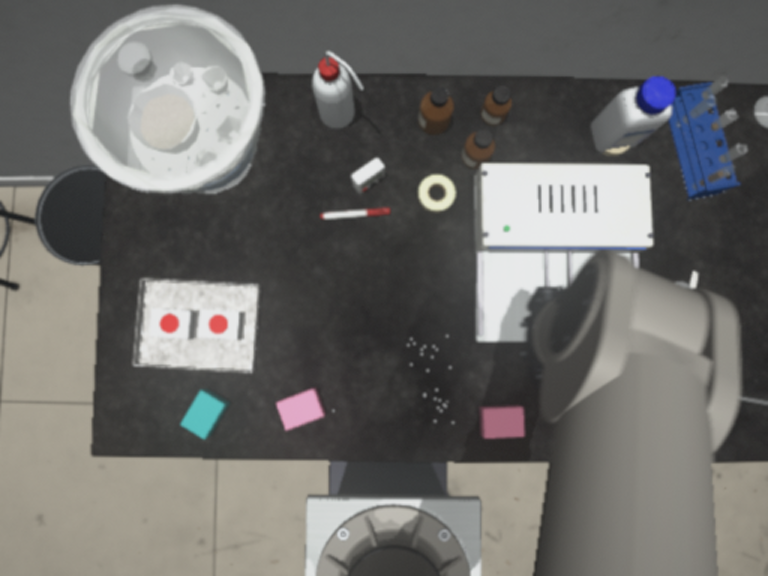

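View pics/s33.png

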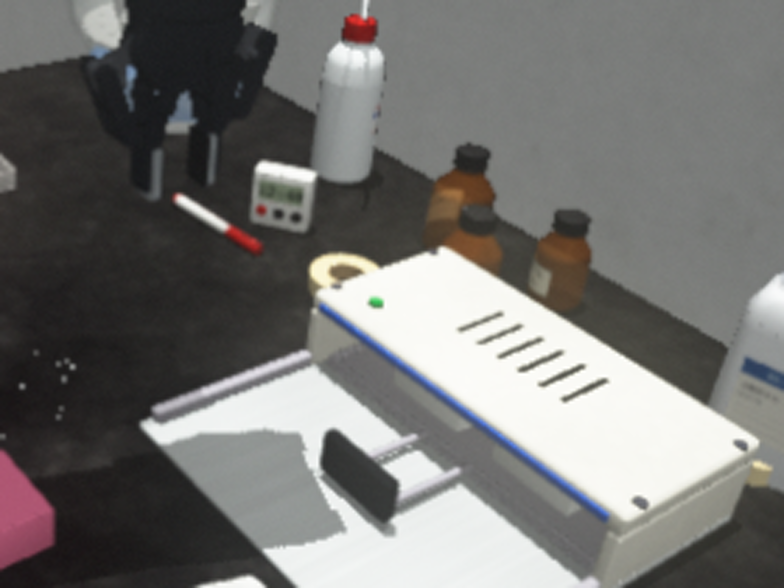

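The tray is home, with both blue cartons just visible inside at (430,395) and (540,480). The bystanders are unmoved and the gripper is clear.

Emit:
play_rows(series=[[[-0.2,0,0,0,0,0,0],[-0.2,0,0,0,0,0,0],[-0.2,0,0,0,0,0,0],[-0.2,0,0,0,0,0,0]]])

```text
clock: 67.8
eef_pos: [439.4, -182.7, 233.2]
tool_rot: [[0.003, 0.003, 1.0], [0.001, 1.0, -0.003], [-1.0, 0.001, 0.003]]
ft_force: [-0.0, 0.4, 0.2]
width: 34.0
```

```bash
python3 -c "
from h import *
st(); print(hand_in())"
```

```text
67.8 [-0.41  0.12  0.73  2.09 -0.1   0.97  0.37] [ 439.4 -182.7  233.2] w 34.0 f [-0.   0.4  0.2]
the job is handed in; nothing more can be done
None
```

The job is done and handed in at 67.8 s of the 210 s allowed; no verdict was reported. I drew the tray out to its stop and turned each of the four cartons over in two quarter turns, reading each dot in the scene camera on the way. I then laid the two red ones in the pan and the two blue ones on the tray, and pushed the tray home.

- **Cartons:** Before the push, the top view showed all four flat and dot up. The blue ones were at about (530, -250) and (531, -355) mm in the tray, the red ones at about (464, 315) and (464, 404) mm in the pan. After the push, the two blue ones show only faintly inside the hood, so their final place was not measured.
- **Tray:** The handle travelled about 140 mm, from x = 384 to x = 524 mm, and met the stop at both ends. The handle detector put it at x = 526 mm afterwards.
- **Bystanders:** The timer, tape and marker stand where they were in the first picture, and the gripper is clear of everything.
- **Disturbances:** One carton was knocked a few centimetres aside during the run, and I picked it up from its new place. I saw no slackening of the grip.

No check failed or disagreed.

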